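Latch the optics case and prove the latch with a pull test

ROBOT

A 6-joint arm with a two-finger parallel gripper is mounted at the origin on a cart in front of the work surface, level with it; the furniture and walls round the work are solid. World frame = base frame: x ahead of the robot, y to its left, z up, the work surface at z = 0. Lengths are in m, angles in rad, forces in N, time in s.
With the tool pointing down it reaches from about 0.375 to 0.975 m from the base axis. Payload 3.8 kg.
Tool frame: the origin (TCP) lies between the finger pads; the fingertips stand 17 mm ahead of it and the grasp point (between the pads) lies 2 mm behind it; y points along the fingers, z is the direction in which the jaws open and shut, and the axes are right-handed (so a half turn about y gives the same grasp; the last joint's range is limited). The gripper opens to 85 mm and grips with 20 to 120 N. Pads are 22 mm wide; open, the fingers measure 114 mm over their backs; the gripper's body (76 mm by 85 mm) begins 54 mm behind the grasp point. The pads swing forward as they close: fully open they stand 13 mm farther back than shut.
Start: joints at [1.095, 0.264, 1.604, -0, 1.274, -0.037], TCP at [0.287, 0.611, 0.214] pointing down, gripper open.
Joint ranges: [-2.63, 2.63], [-0.94, 2.18], [0.31, 2.57], [-1.31, 4.45], [0, 2.66], [-2.55, 2.55]. Speed limits (rad/s): [2.57, 2.57, 3.14, 3.14, 3.14, 3.14].

INTERFACE

Orientations are given as a rotation vector (axis times angle).
In Python, from workcell import bot, eyes, nets gives the robot as it stands. The module is installed in compiled form; this text tells all that it offers.
- The arm moves only by the tool jog_arm, never from a script. Its arguments are lists of equal length, an entry for each row: "turn": the turn, a rotation vector about the tool's x, y, z in rad, a list of three; "slide": the shift along the tool's x, y, z in mm, a list of three; "grip": the opening in per cent of the stroke, from 0 (shut) to 100 (fully open). A call has 1 to 5 rows; each row shifts and turns the commanded pose from where the row before left it, along the tool's axes as they then stand; what a row does not reach is not made up. A row lasts 1/10 s, in which the tool goes at most 50 mm and 8.59 degrees, less where a joint would pass 70% of its speed; a pose out of reach is approached as far as the arm can. A call with a gripper value outside its range is refused whole. The fingers move at their own pace and stop on an object; "newtons" is the grip in N (left out, the last holds). Time passes only in rows, so rows that do not move let the fingers close. It gives the time, the measured TCP pose, the force and the opening at its end, in the units of the state.
- bot.read_state(): the state, without advancing time (a new reading comes with each control period).
- eyes.read_camera(name): name is "side" or "top"; returns a dict with "img" (400x640x3 uint8, red, green, blue), "depth" (400x640 float32, m along the optical axis (not along the pixel's ray), 0 where there is no reading), "intrinsics" (3x3 intrinsics, pixels), "distortion" ([k1, k2, p1, p2, k3] as OpenCV has them; the pictures are not rectified), "position" and "rotation" of the camera in the world. Camera axes: x right, y down, z forward; pixel columns grow to the right and rows downward; lengths in m; the calibration is good to about 2 mm. A picture is of the moment at which its call begins.
- bot.finish_job(): hands the job in, once; it reports no verdict.
Trained networks look in a picture, given as the dict that the camera call returned (one of the last four; its "shot" number tells which), for a name from the list of things; names that differ only in an ending like _2 or _b are one class to them, and where a whole thing is asked for, a point or a joint stands for the part that bears it (a point fixed in the world has none). Each returns a list of dicts, best first, with "conf" (0 to 1); they miss things now and then, are a little off and sometimes report something else, mostly with a low value. They report only what shows in the picture. A call takes as long as a camera call.
- nets.search_frame(thing, picture): "xyz" ([x, y, z] in m, in the coordinates of the camera as it stood for that picture, good to about 4 mm: the middle of the surface that is visible of it).
The state is a dict: "time": time; "q": joint angles; "joint_vel": joint speeds; "joint_torque": joint torques, N m; "tool_pos": TCP position; "tcp_rot": TCP orientation; "wrist_force": force on the tool from outside, world axes, zero at the start; "torque": the same for the moment, N m; "width": opening from 0.0 (shut) to 1.0 (fully open).
Only numpy, scipy, OpenCV 4.12 (cv2) and the standard library are available. Lean on these libraries where they do the work, as an engineer would, in place of code of your own. Each camera call takes 0.05 s, during which the arm holds its last target.

TASK

Get the optics case ready to carry: slide the cover on its sloping front fully down shut, swing the draw latch's bail over the keeper on the cover, and push the latch lever down past centre until it lies flat against the slope. Then prove that the latch holds: take hold of the pull grip on the cover and draw it slowly, without a jerk, up the slope until it has moved about 13 mm on its spring (about 13 newtons; it must never reach 18 mm), keep that pull for a second, then ease it back and let go. Leave the case latched, and leave the jar, bottle and funnel beside it where they stand.

Things in the scene. Friction and masses are not known exactly. Their poses are not given: they have to be found in the camera images.
- case: grey case, 170 (x) x 200 (y) x 122 mm, fixed. Origin: underside, mid-width, 95 mm behind front edge; x rearward, y left, z up. Front slopes at 40 deg from level from x=-95,z=20 to x=30,z=124 mm: up-slope = (0.766,0,0.643), out of the slope = (-0.643,0,0.766). The seam, lower edge of the shut cover, crosses the slope at x=-34,z=71. Latch at y=+45, pull grip at y=-45
- cover (a joint): how far the cover, an aluminium plate 184 mm wide, 82 mm long, has slid up the slope, m: 0 shut (lower edge at the seam), starts 0.03 to 0.05, limit 0.055. It stays where it is left; 2 to 3 N push it down, 5 N push it up; the pull grip can be pushed down-slope to shut it. Keeper and grip move with it
- lever (a joint): latch lever angle, rad: 0 open, pointing up, 5 deg rearward of vertical; grows as it swings frontward and down about the case's y; 2.356 = stop, flat along the slope below the seam, pointing down the slope, 12 mm out of it. About the last 0.25 rad are past centre, where the taut bail holds it down. 1 to 3 N at the tip move it
- lever_hinge (a point): axis of the latch lever, on the case's slope, 22 mm down the slope from the seam and 12 mm out of it; axes: x up the slope, y to the case's left, z out of the slope
- lever_tip (a point): tip of the latch lever, a flat steel strip 53 mm long from its hinge, 20 mm wide, 4 mm thick, with a 28 mm wide thumb tab at the tip; own x points from hinge to tip
- bail_bar (a point): middle of the crossbar (8 mm thick, 48 mm along the case's y) of the bail, a steel U; bar 53.5 mm from its pivot, a pin on the lever (lever open: pin 7 mm up-slope, 12 out of the slope from lever_hinge). It starts upright, leaning frontward on a stop; pushed rearward past vertical it drops onto the shut cover behind the keeper. The lever then draws it tight under the lip, on springs in its arms
- keeper: steel hook on the cover at case y=+45: post 4 mm thick, 22 wide, 14 high, its lip overhangs 5 mm up-slope. Origin: foot of the post on the slope, 14 mm up-slope of the cover's lower edge; x up the slope, z out of it. Hooked, the bar's middle is 4 to 25 mm up-slope of this origin and about 4 mm out of the slope; drawn tight about 6 mm up-slope
- grip_center (a point): point in the pull grip, an aluminium block 12 mm thick (up-slope), 36 wide (case y), 28 high (10 to 38 mm out of the slope), square to the slope, sliding up-slope in a low guide. Point: on its mid-line, 26 mm out of the slope; at rest 50 mm up-slope of the cover's lower edge. Axes: x up-slope, y case's left, z out of the slope. Room for fingers up- and down-slope, 9 mm off the surface
- grip (a joint): how far the pull grip is drawn up-slope in its guide, m: 0 at rest, 0.022 end stop; a spring of 1 N per mm draws it back, so millimetres = newtons of pull; at 13 mm its upper face is level with a small dark index on the guide's left edge. On an unlatched cover the pull slides the cover up instead
- jar: bystander: white round plastic jar with dark screw lid, 45 mm across, 66 high, left of the case; origin: centre of its underside
- bottle: bystander: small brown bottle with white cap, 26 mm across, 62 high, right of the case; origin: centre of its underside
- funnel: bystander: white plastic funnel standing on its wide rim, 63 mm across, 66 high, right of the case and nearer the robot; origin: centre of its underside

How it is judged:
On the way, in this order (a step that is already met when the one before it is completed fails the run):
1. the cover is shut (value of joint cover below 0.003 m), for 0.1 s.
2. the bail's bar lies behind the keeper, with the cover shut (value of joint cover below 0.004 m and x of bail_bar in the frame of keeper above 0.003 m and z of bail_bar in the frame of keeper below 0.011 m), for 0.1 s.
3. the lever is down past centre with the bar behind the keeper (all of step 2 and value of joint lever above 2.25 rad), for 0.2 s.
4. the latched cover withstands a pull of at least 10 N (grip out at least 10 mm) for half a second (value of joint grip above 0.01 m and value of joint cover below 0.005 m and value of joint lever above 2.2 rad), for 0.5 s.
At the end, for the whole second after the job is handed in: the cover is shut (within 3 mm), the bail's bar lies behind the keeper (its middle over 3 mm up the slope from the keeper's foot and under 11 mm out of the slope), the lever is flat past centre (over 2.25 rad), and the pull grip has been let go and is back (within 2 mm) (value of joint cover below 0.003 m and value of joint lever above 2.25 rad and x of bail_bar in the frame of keeper above 0.003 m and z of bail_bar in the frame of keeper below 0.011 m and value of joint grip below 0.002 m); the robot touches nothing.
It fails at once if the pull grip is drawn 18 mm or more (value of joint grip above 0.018 m).
It fails at once if the pull grip is jerked up faster than 120 mm/s (velocity of joint grip above 0.12 m/s).
It fails at once if jar, bottle or funnel is shifted by more than 30 mm (distance of any of jar, bottle, funnel from where it was at the start of the episode above 0.03 m).
It also fails if it takes over 61 s, if anything falls off the work surface, if the arm or the gripper's body presses on something with over 40 N, if the wrist force passes 120 N, or if a joint passes its speed limit or range.

## Working session

There is one attempt and no reset: what is moved stays moved. The work goes in short steps, Python scripts to look and compute and a tool call to move; the robot and the scene stay as the last step left them, time stands still between calls to the robot, and variables do not carry over. Pictures are saved under pics/ and viewed, and the job is handed in when it is done.

Besides the shell and the picture viewer there is one more tool, called after "Call:" as a command line: name --argument value ..., lists and objects as JSON in quotes. jog_arm: Moves the arm, as the interface text tells. Its arguments: {"type":"object","properties":{"turn":{"type":"array"},"slide":{"type":"array"},"grip":{"type":"array"},"newtons":{"type":"number"}},"required":["turn","slide","grip"]}

```bash
mkdir -p pics
cat > look.py <<'E'
from workcell import bot, eyes, nets
import numpy as np, cv2, sys
def shot(name, tag):
    p=eyes.read_camera(name)
    cv2.imwrite(f'pics/{tag}.png', cv2.cvtColor(p['img'],cv2.COLOR_RGB2BGR))
    return p
def toworld(p,xyz): return np.array(p['position'])+np.array(p['rotation'])@np.array(xyz)
E
python3 - <<'E'
from look import *
print(bot.read_state())
for c in ['side','top']:
    p=shot(c,c+'0')
    print(c,p['position'],p['rotation'],p['intrinsics'],p['distortion'])
    for t in ['case','cover','lever_tip','bail_bar','keeper','grip_center','lever_hinge','jar','bottle','funnel']:
        try:
            print(t,[(np.round(toworld(p,r['xyz']),3),round(r['conf'],2)) for r in nets.search_frame(t,p)[:2]])
        except Exception as e: print(t,e)
print(bot.read_state()['time'])
E
```

```text
{'time': 0.0, 'q': array([ 1.09508169e+00,  2.64760540e-01,  1.60536620e+00, -2.71225378e-05,
        1.27369911e+00, -3.68723183e-02]), 'joint_vel': array([ 1.06426205e-03,  9.60720332e-04,  2.07647748e-04,  5.36212742e-04,
       -3.02759814e-05, -7.41735198e-04]), 'joint_torque': array([ 1.57423219e-03, -5.15103614e+01, -3.67322659e+01,  2.49305085e-04,
        1.27053360e-02,  2.22078961e-05]), 'tool_pos': array([0.28644416, 0.61036139, 0.2124613 ]), 'tcp_rot': array([-1.54543361,  0.34468905, -0.34383333]), 'wrist_force': array([-0.11737159,  0.85148597,  0.0946282 ]), 'torque': array([ 0.01170133, -0.02066034, -0.00433614]), 'width': 0.9982204344115525}
side [ 0.38015425 -0.71506263  0.579027  ] [-2.1546797   0.20184489 -0.0947048 ] [[415.48102161   0.         315.49547089]
 [  0.         415.48102161 196.69908341]
 [  0.           0.           1.        ]] [0.01315896 0.         0.         0.         0.        ]
case [(array([ 0.125, -0.97 ,  0.324]), 0.26)]
cover [(array([ 0.125, -0.97 ,  0.324]), 0.94)]
lever_tip [(array([ 0.334, -0.761,  0.533]), 0.69)]
bail_bar [(array([ 0
[... 428 characters left out ...]
  2.16256462 -0.13735766] [[386.05475539   0.         322.89326426]
 [  0.         386.05475539 204.59173218]
 [  0.           0.           1.        ]] [0.00641426 0.         0.         0.         0.        ]
case [(array([ 0.196, -0.18 ,  0.785]), 0.61)]
cover [(array([ 0.12 , -0.257,  0.708]), 0.74)]
lever_tip [(array([0.428, 0.052, 1.017]), 0.73)]
bail_bar [(array([0.461, 0.084, 1.05 ]), 0.65)]
keeper [(array([ 0.124, -0.253,  0.712]), 0.74)]
grip_center [(array([ 0.058, -0.319,  0.646]), 0.55)]
lever_hinge [(array([0.414, 0.037, 1.003]), 0.75)]
jar [(array([0.55 , 0.173, 1.139]), 0.54)]
bottle [(array([-0.123, -0.5  ,  0.466]), 0.68)]
funnel [(array([ 0.191, -0.185,  0.78 ]), 0.76)]
1.1
```

```bash
cat > look.py <<'E'
from workcell import bot, eyes, nets
import numpy as np, cv2, sys, pickle
from scipy.spatial.transform import Rotation as R
def shot(name, tag):
    p=eyes.read_camera(name)
    cv2.imwrite(f'pics/{tag}.png', cv2.cvtColor(p['img'],cv2.COLOR_RGB2BGR))
    pickle.dump(dict(p),open(f'pics/{tag}.pkl','wb'))
    return p
def toworld(p,xyz): return np.array(p['position'])+R.from_rotvec(p['rotation']).apply(xyz)
def px2w(p,u,v,d=None):
    if d is None: d=p['depth'][int(round(v)),int(round(u))]
    n=cv2.undistortPoints(np.array([[[u,v]]],float),p['intrinsics'],np.array(p['distortion']))[0,0]
    return toworld(p,np.array([n[0],n[1],1])*d)
def w2px(p,X):
    c=R.from_rotvec(p['rotation']).inv().apply(np.array(X)-p['position'])
    q,_=cv2.projectPoints(np.atleast_2d(c),np.zeros(3),np.zeros(3),p['intrinsics'],np.array(p['distortion']))
    return q[:,0]
E
python3 - <<'E'
from look import *
for c in ['side','top']:
    p=shot(c,c+'1')
    for t in ['case','cover','lever_tip','bail_bar','keeper','grip_center','lever_hinge']+(['jar','bottle','funnel'] if c=='top' else []):
            print(t,[(np.round(toworld(p,r['xyz']),3),round(r['conf'],2)) for r in nets.search_frame(t,p)[:2]])
print(bot.read_state()['time'])
E
```

```text
case [(array([ 0.556, -0.027,  0.069]), 0.79), (array([ 0.424, -0.109,  0.018]), 0.47)]
cover [(array([0.587, 0.007, 0.123]), 0.69)]
lever_tip [(array([0.496, 0.083, 0.107]), 0.78)]
bail_bar [(array([0.497, 0.082, 0.102]), 0.73), (array([0.487, 0.089, 0.128]), 0.66)]
keeper []
grip_center [(array([ 0.566, -0.019,  0.149]), 0.48)]
lever_hinge [(array([0.503, 0.085, 0.097]), 0.77)]
case [(array([0.555, 0.044, 0.092]), 0.56)]
cover [(array([0.586, 0.039, 0.121]), 0.55)]
lever_tip [(array([0.501, 0.096, 0.114]), 0.44)]
bail_bar [(array([0.483, 0.096, 0.128]), 0.65), (array([ 0.565, -0.003,  0.157]), 0.61)]
keeper [(array([0.563, 0.085, 0.114]), 0.41)]
grip_center [(array([ 0.567, -0.005,  0.152]), 0.45)]
lever_hinge [(array([0.503, 0.094, 0.104]), 0.49)]
jar [(array([0.561, 0.087, 0.112]), 0.73), (array([0.537, 0.182, 0.066]), 0.59)]
bottle []
funnel [(array([ 0.421, -0.093,  0.014]), 0.59)]
2.05
```

View pics/side1.png

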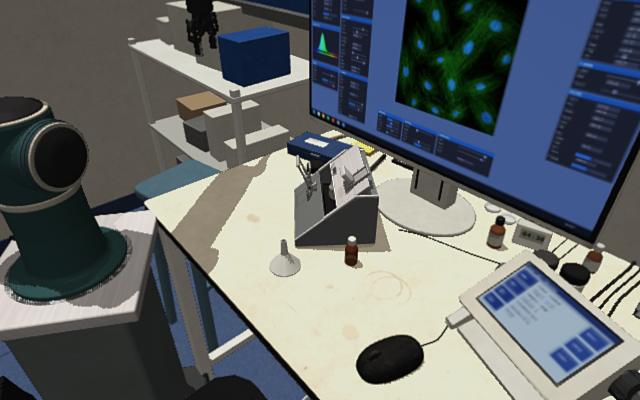

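View pics/top1.png

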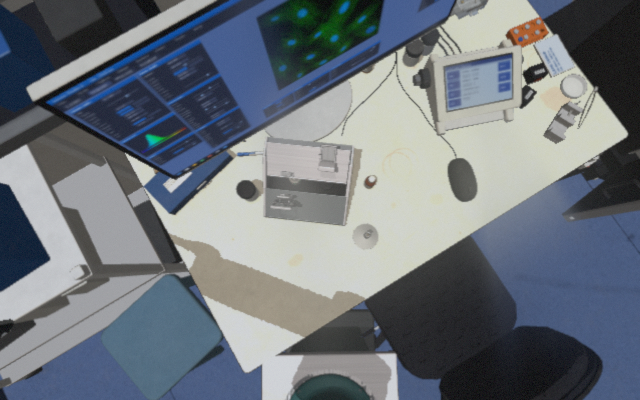

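Run:
```python
import cv2
a=cv2.imread('pics/top1.png')[125:260,225:395]; cv2.imwrite('pics/topz.png',cv2.resize(a,None,fx=4.5,fy=4.4,interpolation=cv2.INTER_CUBIC))
a=cv2.imread('pics/side1.png')[130:280,260:400]; cv2.imwrite('pics/sidez.png',cv2.resize(a,None,fx=4,fy=4,interpolation=cv2.INTER_CUBIC))
```

```text
(no output)
```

View pics/topz.png

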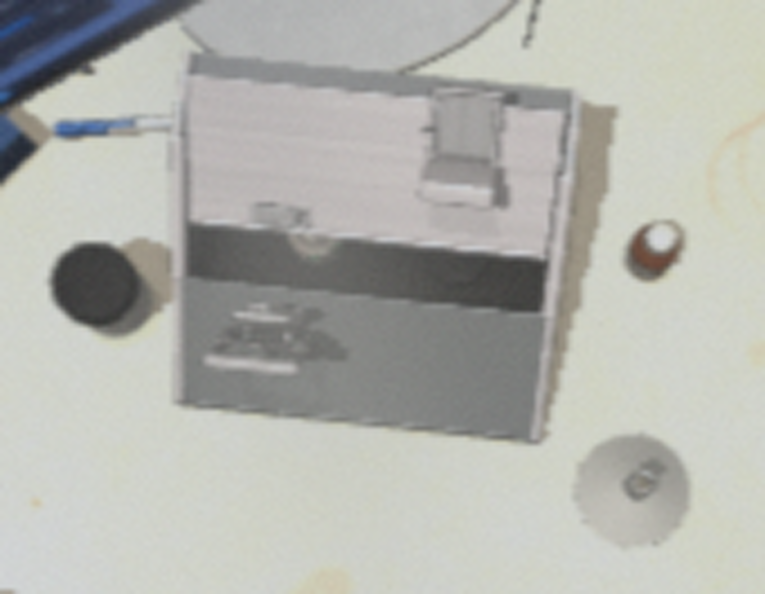

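View pics/sidez.png

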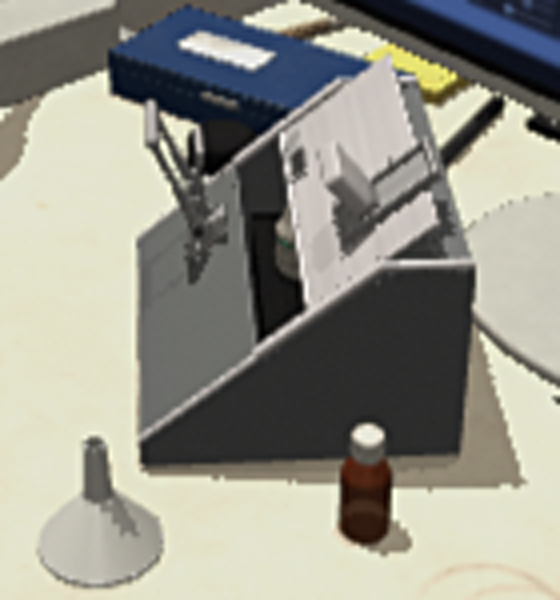

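```bash
cat > fit.py <<'E'
from look import *
from scipy.optimize import least_squares
t=pickle.load(open('pics/top1.pkl','rb')); s=pickle.load(open('pics/side1.pkl','rb'))
T=[((-95,100,20),(180,404)),((-95,-100,20),(540,440)),((75,100,122),(190,55)),((75,-100,122),(578,92))]
S=[((-95,-100,0),(142,465)),((75,-100,0),(458,455)),((75,-100,122),(472,265))]
def pose(v): return R.from_rotvec([0,0,v[2]]),np.array([v[0],v[1],0])
def res(v):
    r,o=pose(v); e=[]
    for X,u in T: e+=list(w2px(t,r.apply(np.array(X)/1e3)+o)[0]-(225+u[0]/4.5-.4,125+u[1]/4.4-.4))
    for X,u in S: e+=list(w2px(s,r.apply(np.array(X)/1e3)+o)[0]-(260+u[0]/4-.4,130+u[1]/4-.4))
    return np.array(e)
k=least_squares(res,[.55,.03,0],loss='soft_l1')
print(k.x,np.round(res(k.x),1))
# depth checks on the front slope with the pose
r,o=pose(k.x)
C=np.array([[.766,0,-.643],[0,1,0],[.643,0,.766]]) # columns: up,left,out in case
def slope2w(u,y,n): # u up from seam in mm
    p=np.array([-34,0,71])+u*C[:,0]*1+n*C[:,2]; p[1]=y
    return r.apply(p/1e3)+o
def w2slope(X):
    p=r.inv().apply(np.array(X)-o)*1e3; q=C.T@(p-[-34,0,71]); return q
for name,z in (('top',t),('side',s)):
    print(name)
    for u,y,n in [(-40,-60,0),(-50,-20,0),(-50,80,0),(-30,-20,0),(60,0,0),(90,0,0),(60,60,0),(80,80,0),(100,45,0)]:
        px=w2px(z,slope2w(u,y,n))[0]
        print((u,y),np.round(px),np.round(w2slope(px2w(z,*px)),1))
E
python3 fit.py
```

```text
[ 0.55924638  0.0404851  -0.1254242 ] [-1.5  0.3 -0.1  0.5 -1.9 -0.3  0.6 -0.2 -0.6  1.4  0.2  0.4  1.   0.4]
top
(-40, -60) [329. 210.] [-39.3 -60.    1.1]
(-50, -20) [312. 212.] [-52.1 -19.8  -3.2]
(-50, 80) [271. 207.] [ 1.1 64.5 78.4]
(-30, -20) [313. 204.] [-30.3 -20.   -0.4]
(60, 0) [306. 170.] [59.5  0.1 -1. ]
(90, 0) [307. 158.] [90.3 -0.1  0.6]
(60, 60) [280. 167.] [59.  60.3 -2. ]
(80, 80) [271. 158.] [79.9 80.  -0.2]
(100, 45) [287. 151.] [99.8 45.1 -0.5]
side
(-40, -60) [308. 218.] [-38.7 -62.9   1.7]
(-50, -20) [304. 210.] [-49.8 -20.5   0.3]
(-50, 80) [302. 186.] [-50.8  82.   -1. ]
(-30, -20) [310. 205.] [-31.7 -15.9  -2.3]
(60, 0) [341. 177.] [59.7  1.1 -0.6]
(90, 0) [352. 169.] [90.3 -1.2  0.7]
(60, 60) [338. 163.] [58.6 65.  -2.5]
(80, 80) [344. 154.] [79.6 81.6 -0.8]
(100, 45) [353. 156.] [99.1 49.1 -2.1]
```

```bash
cat > a.py <<'E'
from fit import *
print('----')
st=bot.read_state(); Rt=R.from_rotvec(st['tcp_rot']).as_matrix(); print(np.round(Rt,2), st['tool_pos'])
for n,X in dict(lev=(0.496,.083,.107),lev2=(.501,.096,.114),bail=(.487,.089,.128),bail2=(.483,.096,.128),keeper=(.563,.085,.114),grip=(.566,-.019,.149),grip2=(.567,-.005,.152)).items(): print(n,np.round(w2slope(X),1))
# profile along u of depth map in slope coordinates
for name,z in (('top',t),('side',s)):
    v,u=np.mgrid[100:260,230:400]; d=z['depth'][v,u]
    pts=np.stack([u.ravel(),v.ravel()],1).astype(float); nn=cv2.undistortPoints(pts[:,None],z['intrinsics'],z['distortion'])[:,0]
    P=R.from_rotvec(z['rotation']).apply(np.c_[nn,np.ones(len(nn))]*d.ravel()[:,None])+z['position']
    q=(r.inv().apply(P-o)*1e3-[-34,0,71])@C
    m=(abs(q[:,1]+45)<14)&(q[:,2]>12)&(q[:,2]<80)&(q[:,0]>20); print(name,'grip pts'); print(np.round(q[m][np.argsort(q[m][:,0])][::2],0).tolist()[:40])
    m=(abs(q[:,1]-45)<28)&(q[:,2]>30)&(q[:,2]<110)&(abs(q[:,0])<50); print('latch'); print(np.round(q[m][np.argsort(-q[m][:,2])],0).tolist()[:40])
    m=(abs(q[:,1]-10)<3)&(abs(q[:,0]-40)<25); print('edge'); print(np.round(q[m][np.argsort(q[m][:,0])][:,[0,2]],0).tolist()[:60])
p=t
for px in [(240,150),(200,170),(300,110),(400,50),(170,175),(260,130)]: print(px,px2w(p,*px))
E
python3 a.py | sed '1,/----/d'
```

```text
[[ 0.91  0.    0.42]
 [-0.42  0.    0.91]
 [ 0.   -1.    0.  ]] [0.28675319 0.61106426 0.21377034]
lev [-2.9 34.3 49.5]
lev2 [ 4.1 47.8 52.7]
bail [ 3.1 39.1 71.8]
bail2 [-0.6 45.5 74.9]
keeper [52.3 44.6 12.3]
grip [ 87.  -58.2  28.8]
grip2 [ 88.4 -44.2  31.6]
top grip pts
[[79.0, -44.0, 35.0], [80.0, -48.0, 35.0], [81.0, -52.0, 37.0], [82.0, -35.0, 37.0], [82.0, -39.0, 36.0], [82.0, -59.0, 37.0], [82.0, -43.0, 36.0], [83.0, -41.0, 38.0], [83.0, -48.0, 37.0], [83.0, -56.0, 36.0], [84.0, -33.0, 37.0], [84.0, -39.0, 36.0], [84.0, -37.0, 37.0], [84.0, -47.0, 35.0], [86.0, -52.0, 36.0], [86.0, -45.0, 39.0], [86.0, -39.0, 36.0], [86.0, -56.0, 37.0], [87.0, -43.0, 36.0], [87.0, -41.0, 37.0], [87.0, -37.0, 39.0], [88.0, -49.0, 37.0], [88.0, -39.0, 35.0], [88.0, -54.0, 37.0], [89.0, -34.0, 37.0], [89.0, -49.0, 34.0], [89.0, -47.0, 39.0], [89.0, -32.0, 38.0], [89.0, -41.0, 37.0], [89.0, -59.0, 18.0], [90.0, -45.0, 32.0], [90.0, -55.0, 29.0], [90.0, -38.0, 29.0], [90.0, -53.0, 21.0], [90.0, -39.0, 19.0], [90.0, -51.0, 36.0], [90.0, -42.0, 28.0], [90.0, -46.0, 18.0], [90.0, -32.0, 31.0], [90.0
[... 2666 characters left out ...]
3.0, 75.0], [4.0, 24.0, 75.0], [5.0, 29.0, 75.0], [5.0, 53.0, 74.0], [4.0, 22.0, 74.0], [1.0, 21.0, 74.0], [4.0, 35.0, 74.0]]
edge
[[35.0, -1.0], [36.0, 1.0], [38.0, -1.0], [41.0, -0.0], [41.0, -0.0], [42.0, -2.0], [43.0, -1.0], [44.0, -0.0], [47.0, -0.0], [49.0, -1.0], [49.0, -1.0], [52.0, -1.0], [55.0, -1.0], [58.0, -1.0], [60.0, -142.0], [60.0, -145.0], [60.0, -146.0], [62.0, -144.0], [62.0, -147.0], [64.0, -145.0]]
(240, 150) [0.65244521 0.21389269 0.00322136]
(200, 170) [0.59476485 0.30454033 0.03497306]
(300, 110) [0.75255232 0.05853611 0.01003214]
(400, 50) [ 0.91614215 -0.20790201 -0.00148957]
(170, 175) [0.55284665 0.32238038 0.16778476]
(260, 130) [0.65886029 0.13957964 0.13183979]
```

```bash
sed -i 's/^for name,z in.*/if __name__=="__main__":\n  for name,z in (("top",t),("side",s)):/; s/^    print(name)/      print(name)/' fit.py
python3 - <<'E'
s=open('fit.py').read()
i=s.index('if __name__'); s=s[:i].replace("print(k.x,np.round(res(k.x),1))\n","")
s+='''
Cw=r.as_matrix()@C   # columns up,left,out in world
def Rtool(tilt):  # tilt deg of tool from vertical, leaning as slope at 40
    a=np.radians(tilt); zc=np.array([np.cos(a),0,np.sin(a)]); yc=np.array([np.sin(a),0,-np.cos(a)])
    z=r.apply(zc); y=r.apply(yc); return np.c_[np.cross(y,z),y,z]
def show():
    st=bot.read_state(); M=R.from_rotvec(st['tcp_rot']).as_matrix()
    print('t',round(st['time'],2),'slope TCP',np.round(w2slope(st['tool_pos']),1),'F(u,y,n)',np.round(Cw.T@st['wrist_force'],1),'w',round(st['width'],3),'q',np.round(st['q'],2), 'tilt',round(np.degrees(np.arccos(-M[2,1])),1))
    return st,M
def plan(u,y,n,tilt,N):
    st,M=show(); T=slope2w(u,y,n); dp=(T-st['tool_pos'])*1e3; w=R.from_matrix(M.T@Rtool(tilt)).as_rotvec()
    print('dp world',np.round(dp,1),'dist',round(np.linalg.norm(dp),1),'turn deg',round(np.degrees(np.linalg.norm(w)),1),'target',np.round(T,3))
    sl=[]
    for k in range(N):
        Mk=M@R.from_rotvec(w*k/N).as_matrix(); sl.append(np.round(Mk.T@dp/N,1).tolist())
    print('turn each',np.round(w/N,3).tolist()); print('slides',sl)
'''
open('fit.py','w').write(s)
E
python3 -c "
from fit import *
plan(85,-45,100,40,15)"
```

```text
t 2.05 slope TCP [-143.9  532.   307.2] F(u,y,n) [ 0.4  0.1 -0.6] w 0.999 q [ 1.1   0.26  1.6  -0.    1.27 -0.04] tilt 0.0
dp world [ 233.9 -611.1  -11.5] dist 654.4 turn deg 81.1 target [ 0.521 -0.     0.202]
turn each [0.04, 0.08, -0.029]
slides [[31.4, 0.8, -30.3], [33.7, 0.6, -27.7], [35.8, 0.5, -24.9], [37.7, 0.6, -22.0], [39.3, 1.0, -18.9], [40.7, 1.4, -15.7], [41.7, 2.1, -12.5], [42.5, 2.9, -9.2], [43.1, 3.8, -5.9], [43.3, 4.9, -2.6], [43.2, 6.1, 0.6], [42.8, 7.5, 3.8], [42.2, 8.9, 6.9], [41.2, 10.5, 9.8], [40.0, 12.1, 12.6]]
```

Call:
jog_arm --turn '[[0.04,0.08,-0.029],[0.04,0.08,-0.029],[0.04,0.08,-0.029],[0.04,0.08,-0.029],[0.04,0.08,-0.029]]' --slide '[[31,-2,-30],[34,-2,-28],[36,-2,-25],[38,-2,-22],[39,-1,-19]]' --grip '[50,50,50,50,50]' --newtons 40

```text
time: 2.55
tool_pos: [0.3641, 0.4051, 0.2227]
tcp_rot: [-1.298, 0.495, -0.786]
wrist_force: [1.2, -0.4, 1.7]
width: 0.504
```

Call:
jog_arm --turn '[[0.04,0.08,-0.029],[0.04,0.08,-0.029],[0.04,0.08,-0.029],[0.04,0.08,-0.029],[0.04,0.08,-0.029]]' --slide '[[41,1,-16],[42,2,-12],[42,3,-9],[43,4,-6],[43,5,-3]]' --grip '[50,50,50,50,50]'

```text
time: 3.05
tool_pos: [0.4422, 0.202, 0.2188]
tcp_rot: [-0.999, 0.625, -1.197]
wrist_force: [0.9, 0.6, 0.1]
width: 0.501
```

```bash
python3 -c "
from fit import *
plan(85,-45,100,40,5)"
```

```text
t 3.05 slope TCP [ 16.6 145.6 179. ] F(u,y,n) [ 0.7  0.7 -0.4] w 0.501 q [ 0.52 -0.42  2.31 -0.26  0.83  0.35] tilt 27.7
dp world [  78.5 -202.   -16.5] dist 217.3 turn deg 27.0 target [ 0.521 -0.     0.202]
turn each [0.04, 0.08, -0.029]
slides [[42.7, 8.4, -0.3], [42.3, 9.7, 2.7], [41.6, 11.1, 5.7], [40.7, 12.6, 8.5], [39.6, 14.2, 11.2]]
```

Call:
jog_arm --turn '[[0.04,0.08,-0.029],[0.04,0.08,-0.029],[0.04,0.08,-0.029],[0.04,0.08,-0.029],[0.04,0.08,-0.029]]' --slide '[[42.7,8.4,-0.3],[42.3,9.7,2.7],[41.6,11.1,5.7],[40.7,12.6,8.5],[39.6,14.2,11.2]]' --grip '[50,50,50,50,50]'

```text
time: 3.55
tool_pos: [0.5214, -0.0001, 0.2023]
tcp_rot: [-0.647, 0.735, -1.576]
wrist_force: [1.6, 0.5, -0.7]
width: 0.501
```

```bash
python3 -c "
from fit import *
plan(85,-45,30,40,3)
shot('side','s2')"
python3 -c "
import cv2
a=cv2.imread('pics/s2.png')[100:280,220:420]; cv2.imwrite('pics/s2z.png',cv2.resize(a,None,fx=3.3,fy=3.3))"
```

```text
t 3.55 slope TCP [ 85.6 -45.   99.6] F(u,y,n) [ 0.7  0.7 -1.5] w 0.501 q [ 0.01 -0.47  2.45 -0.2   0.47  0.28] tilt 40.0
dp world [ 44.   -5.5 -53.7] dist 69.6 turn deg 0.1 target [ 0.565 -0.006  0.149]
turn each [-0.0, -0.0, -0.0]
slides [[0.0, 23.2, -0.2], [0.0, 23.2, -0.2], [-0.0, 23.2, -0.2]]
```

View pics/s2z.png

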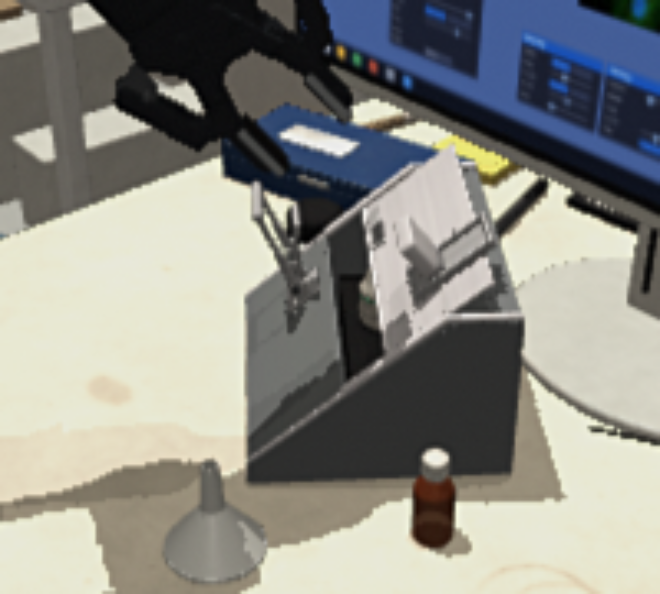

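Call:
jog_arm --turn '[[0,0,0],[0,0,0],[0,0,0],[0,0,0]]' --slide '[[0,25,0],[0,25,0],[0,17,0],[0,0,-10]]' --grip '[50,50,50,50]'

```text
time: 4.0
tool_pos: [0.5567, -0.003, 0.1428]
tcp_rot: [-0.653, 0.737, -1.572]
wrist_force: [0.7, 0.2, 0.2]
width: 0.501
```

```bash
python3 -c "
from fit import *
plan(35,-45,30,40,5)"
```

```text
t 4.0 slope TCP [ 74.4 -43.5  31.3] F(u,y,n) [ 0.6  0.3 -0.2] w 0.501 q [ 0.   -0.28  2.45 -0.28  0.29  0.36] tilt 39.7
dp world [-29.3   2.2 -26.4] dist 39.5 turn deg 0.3 target [ 0.527 -0.001  0.116]
turn each [0.001, 0.001, -0.0]
slides [[0.3, 0.3, -7.9], [0.3, 0.3, -7.9], [0.3, 0.3, -7.9], [0.3, 0.3, -7.9], [0.3, 0.3, -7.9]]
```

Call:
jog_arm --turn '[[0,0,0],[0,0,0],[0,0,0]]' --slide '[[0,0,-6],[0,0,-6],[0,0,-6]]' --grip '[50,50,50]'

```text
time: 4.3
tool_pos: [0.5419, -0.0006, 0.1329]
tcp_rot: [-0.651, 0.734, -1.572]
wrist_force: [0.3, -0.4, -0.0]
width: 0.502
```

```bash
python3 -c "
from fit import *
plan(35,-45,30,40,5)"
```

```text
t 4.3 slope TCP [ 56.6 -42.9  33.3] F(u,y,n) [ 0.3 -0.4 -0.2] w 0.502 q [ 0.01 -0.3   2.49 -0.31  0.28  0.4 ] tilt 39.9
dp world [-14.6  -0.2 -16.4] dist 21.9 turn deg 0.3 target [ 0.527 -0.001  0.116]
turn each [0.0, 0.001, -0.001]
slides [[0.4, 0.7, -4.3], [0.4, 0.7, -4.3], [0.4, 0.7, -4.3], [0.4, 0.7, -4.3], [0.4, 0.7, -4.3]]
```

```bash
cat > z.py <<'E'
from fit import *
def zoom(cam,tag,c=(220,100,420,280),f=3.3):
    p=shot(cam,tag); a=cv2.cvtColor(p['img'],cv2.COLOR_RGB2BGR)[c[1]:c[3],c[0]:c[2]]
    cv2.imwrite(f'pics/{tag}z.png',cv2.resize(a,None,fx=f,fy=f,interpolation=cv2.INTER_CUBIC)); return p
def cloud(z):
    v,u=np.mgrid[100:260,230:400]; d=z['depth'][v,u]
    pts=np.stack([u.ravel(),v.ravel()],1).astype(float); nn=cv2.undistortPoints(pts[:,None],z['intrinsics'],z['distortion'])[:,0]
    P=R.from_rotvec(z['rotation']).apply(np.c_[nn,np.ones(len(nn))]*d.ravel()[:,None])+z['position']
    return (r.inv().apply(P-o)*1e3-[-34,0,71])@C
E
python3 -c "
from z import *
p=zoom('side','s3',(280,130,400,250),5)
q=cloud(p)
m=(abs(q[:,1])<20)&(abs(q[:,2])<4)&(q[:,0]>5)&(q[:,0]<60); print(np.sort(q[m][:,0])[:10])
"
```

```text
[35.76425784 36.00731348 36.26242897 36.27405412 36.34450064 36.68145793
 36.89557454 36.90389896 37.03005329 37.03538327]
```

View pics/s3z.png

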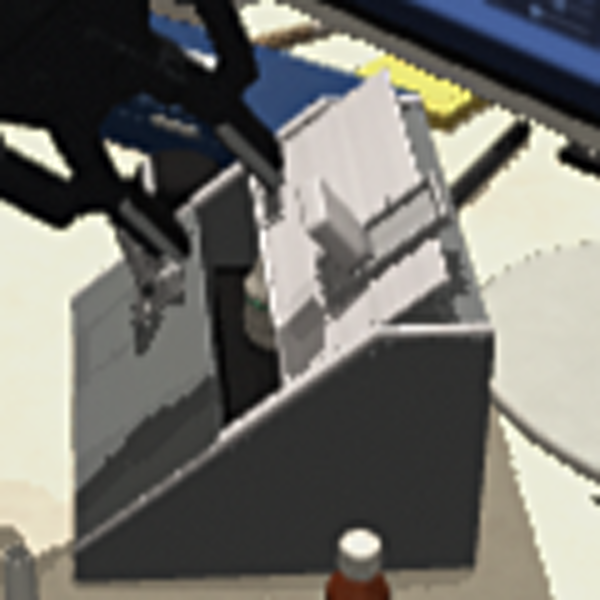

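```bash
python3 -c "
from fit import *
p=pickle.load(open('pics/s3.pkl','rb'))
st=bot.read_state(); M=R.from_rotvec(st['tcp_rot']).as_matrix()
print(w2px(p,st['tool_pos']), w2px(p,st['tool_pos']+.017*M[:,1]), w2px(p,slope2w(85,-45,26)))
for zx,zy in [(275,182),(180,245),(250,140),(140,215),(330,200),(325,230)]:
    X=px2w(p,280+zx/5,130+zy/5); print((zx,zy),np.round(X,3),np.round(w2slope(X),1))
"
```

```text
[[331.4355319  178.71133583]] [[336.5705887  183.86830017]] [[345.07777966 172.84071491]]
(275, 182) [ 0.545 -0.012  0.167] [ 81.8 -53.8  56.2]
(180, 245) [ 0.508 -0.005  0.138] [ 34.  -51.7  58.4]
(250, 140) [ 0.536 -0.007  0.184] [ 85.4 -50.1  75.8]
(140, 215) [ 0.491 -0.006  0.154] [ 32.2 -54.5  81.4]
(330, 200) [ 0.57  -0.004  0.151] [ 89.9 -42.6  28.7]
(325, 230) [ 0.563 -0.026  0.151] [ 86.2 -65.7  31.6]
```

```bash
python3 -c "
from z import *
p=pickle.load(open('pics/s3.pkl','rb')); st,M=show()
v,u=np.mgrid[100:260,230:400]; d=p['depth'][v,u]
g=p['img'][v,u].mean(-1)
q=cloud(p).reshape(160,170,3)
m=(g<70)&(abs(q[...,1]+45)<25)&(q[...,2]>15)&(q[...,2]<75)
P=q[m]; i=np.argsort(P[:,2]); 
for a in i[:300:10]: print(np.round(P[a],0), u[m][a],v[m][a])
p=zoom('top','t3',(240,120,380,240),5)
"
```

```text
t 4.35 slope TCP [ 54.9 -43.1  33. ] F(u,y,n) [-1.6 -0.4 -0.4] w 0.499 q [ 0.01 -0.3   2.49 -0.31  0.28  0.4 ] tilt 39.8
[ 77. -51.  53.] 334 168
[ 84. -49.  58.] 335 164
[ 79. -54.  60.] 333 166
[ 87. -49.  61.] 335 162
[ 78. -53.  64.] 331 165
[ 34. -53.  65.] 314 177
[ 22. -51.  66.] 309 180
[ 34. -55.  68.] 313 177
[ 32. -55.  69.] 312 177
[ 31. -52.  71.] 311 176
[ 90. -51.  72.] 333 158
[ 34. -54.  74.] 311 175
[ 27. -52.  75.] 308 176
```

View pics/t3z.png

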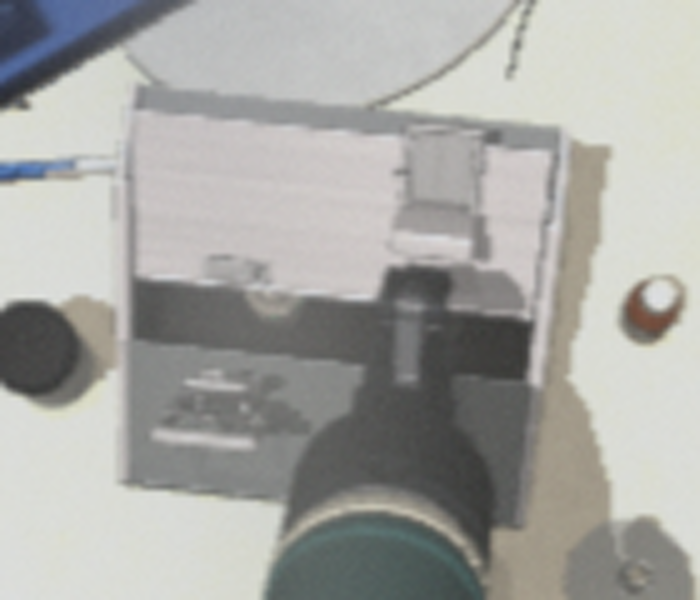

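```bash
python3 -c "
from z import *
p=pickle.load(open('pics/s2.pkl','rb'))
v,u=np.mgrid[100:260,230:400]
q=cloud(p).reshape(160,170,3); g=p['img'][v,u].mean(-1)
m=(abs(q[...,1]+45)<30)&(q[...,2]>45)&(q[...,2]<180)&(q[...,0]>20)
P=q[m];i=np.argsort(P[:,2])
for a in i[:400:12]: print(np.round(P[a],0), u[m][a],v[m][a])
"
```

```text
[ 63. -48. 119.] 307 150
[113. -56. 122.] 326 135
[ 62. -56. 125.] 305 150
[117. -52. 127.] 326 131
[ 55. -51. 128.] 301 150
[114. -53. 129.] 324 131
[ 64. -41. 131.] 303 144
[109. -58. 132.] 321 133
[116. -52. 134.] 323 129
[120. -43. 135.] 324 125
[119. -40. 137.] 323 124
[ 64. -51. 138.] 301 144
[113. -57. 139.] 320 129
[ 63. -51. 140.] 300 143
[112. -56. 142.] 319 128
[120. -42. 143.] 321 122
[ 59. -55. 144.] 297 144
[ 63. -50. 146.] 298 141
[ 54. -53. 147.] 294 144
[116. -51. 149.] 318 123
[ 64. -57. 150.] 297 141
[ 55. -52. 152.] 293 142
[ 64. -48. 152.] 296 138
[118. -49. 154.] 317 120
[ 64. -47. 155.] 295 137
[112. -53. 156.] 314 122
[108. -53. 157.] 312 123
[ 55. -58. 159.] 290 141
[ 56. -59. 161.] 290 140
[ 60. -57. 162.] 291 138
[ 53. -58. 163.] 288 140
[ 62. -42. 164.] 291 133
[125. -52. 165.] 316 114
[132. -60. 166.] 319 113
```

Call:
jog_arm --turn '[[0,0,0],[0,0,0],[0,0,0],[0,0,0]]' --slide '[[0,0,28],[0,13,0],[0,13,0],[0,7,0]]' --grip '[50,50,50,50]'

```text
time: 4.8
tool_pos: [0.5853, -0.006, 0.1251]
tcp_rot: [-0.651, 0.735, -1.572]
wrist_force: [0.5, 0.1, -0.4]
width: 0.499
```

```bash
cat > tips.py <<'E'
from z import *
def tips(tag,cam='side'):
    show(); p=zoom(cam,tag,(280,130,400,250),5)
    v,u=np.mgrid[100:260,230:400]
    q=cloud(p).reshape(160,170,3); g=p['img'][v,u].mean(-1)
    m=(abs(q[...,1]+45)<22)&(q[...,2]>8)&(q[...,2]<120)&(q[...,0]>10)&(g<75)
    P=q[m];i=np.argsort(P[:,2])
    for a in i[:120:8]: print(np.round(P[a],0), u[m][a],v[m][a])
    return p
E
python3 -c "
from tips import *
tips('s4')"
```

```text
t 4.8 slope TCP [ 85.1 -42.9  -0.7] F(u,y,n) [ 0.1  0.2 -0.6] w 0.499 q [-0.01 -0.18  2.42 -0.33  0.23  0.41] tilt 39.9
[ 90. -47.   9.] 352 177
[110. -55.  23.] 356 169
[108. -54.  25.] 355 169
[ 61. -55.  27.] 336 182
[ 59. -55.  28.] 335 182
[ 58. -55.  30.] 334 182
[ 59. -54.  31.] 334 181
[119. -40.  32.] 356 160
[ 64. -50.  33.] 335 178
[111. -54.  34.] 353 165
[ 63. -45.  36.] 334 176
[109. -56.  37.] 352 165
[ 54. -48.  37.] 330 179
[ 63. -44.  38.] 333 175
[112. -51.  40.] 352 162
```

View pics/s4z.png

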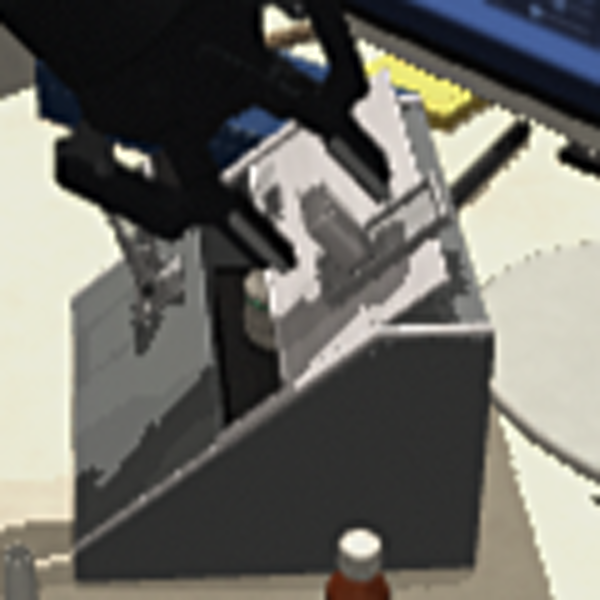

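Call:
jog_arm --turn '[[0,0,0],[0,0,0],[0,0,0],[0,0,0]]' --slide '[[0,5,0],[0,0,-10],[0,0,-10],[0,0,-10]]' --grip '[50,50,50,50]'

```text
time: 5.25
tool_pos: [0.5661, -0.0035, 0.1032]
tcp_rot: [-0.649, 0.733, -1.572]
wrist_force: [3.3, -0.3, 0.1]
width: 0.502
```

```bash
python3 -c "
from tips import *
tips('s5')"
```

```text
t 5.25 slope TCP [ 56.2 -42.7  -5.1] F(u,y,n) [ 2.6  0.2 -2.1] w 0.502 q [-0.   -0.18  2.47 -0.45  0.18  0.54] tilt 40.0
[ 74. -60.   9.] 347 185
[ 34. -45.  16.] 329 190
[ 34. -44.  19.] 328 189
[ 80. -53.  21.] 345 178
[ 27. -52.  22.] 325 192
[ 83. -56.  23.] 346 177
[ 83. -51.  25.] 345 175
[ 78. -54.  26.] 343 177
[ 77. -54.  27.] 342 177
[ 90. -42.  28.] 346 170
[ 34. -44.  29.] 325 186
[ 21. -51.  30.] 320 191
[ 83. -50.  32.] 343 173
[ 87. -48.  32.] 344 171
[ 85. -51.  34.] 343 172
```

View pics/s5z.png

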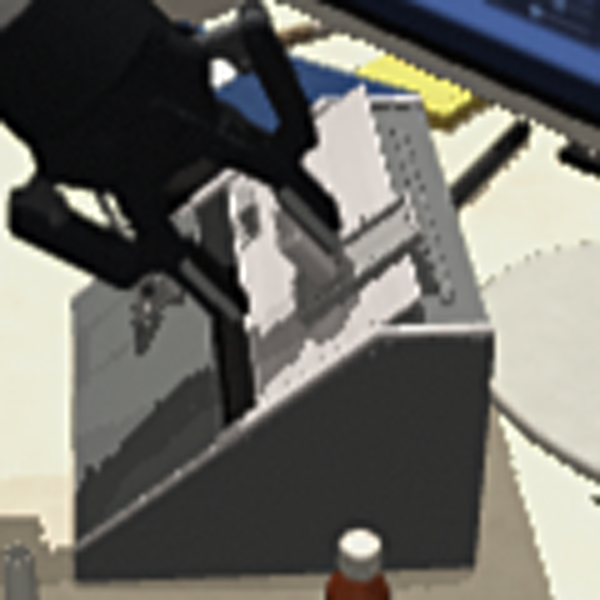

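```bash
python3 -c "
from fit import *
plan(36,-44,-5,30,3)"
```

```text
t 5.3 slope TCP [ 53.1 -43.1  -5.3] F(u,y,n) [0.3 0.3 1.6] w 0.502 q [-0.   -0.18  2.47 -0.45  0.18  0.54] tilt 39.8
dp world [-13.3   0.7 -10.8] dist 17.2 turn deg 9.8 target [ 0.551 -0.003  0.09 ]
turn each [-0.057, 0.001, -0.001]
slides [[0.3, -0.1, -5.7], [0.3, 0.2, -5.7], [0.3, 0.6, -5.7]]
```

Call:
jog_arm --turn '[[-0.057,0,0],[-0.057,0,0],[-0.057,0,0]]' --slide '[[0,0,-6],[0,0,-6],[0,0.5,-6]]' --grip '[50,50,50]'

```text
time: 5.6
tool_pos: [0.5524, -0.0016, 0.0926]
tcp_rot: [-0.774, 0.876, -1.519]
wrist_force: [1.3, -0.5, 2.4]
width: 0.498
```

```bash
cat >> tips.py <<'E'
def cover(p):
    q=cloud(p); m=(q[:,1]>-20)&(q[:,1]<20)&(abs(q[:,2])<4)&(q[:,0]>0)&(q[:,0]<60)
    a=np.sort(q[m][:,0]); print('n',len(a),'first',np.round(a[:12],1))
E
python3 -c "
from tips import *
p=tips('s6'); cover(p)"
```

```text
t 5.6 slope TCP [ 38.8 -42.6  -4.3] F(u,y,n) [ 2.6 -0.4  1. ] w 0.498 q [-0.01 -0.15  2.38 -0.14  0.39  0.23] tilt 30.1
[ 62. -51.   9.] 342 186
[ 74. -48.  16.] 344 180
[ 63. -52.  19.] 339 183
[ 77. -40.  22.] 343 175
[ 20. -54.  23.] 322 194
[ 66. -53.  24.] 339 181
[ 73. -51.  26.] 341 178
[ 22. -40.  27.] 321 189
[ 73. -51.  28.] 340 177
[ 23. -56.  29.] 321 192
[ 21. -55.  31.] 320 192
[ 73. -51.  32.] 339 176
[ 12. -53.  33.] 316 193
[ 66. -54.  34.] 336 178
[ 19. -55.  35.] 318 191
n 93 first [ 0.6  0.7  7.6  7.9  8.4  9.1  9.1  9.2  9.2  9.3  9.6 10. ]
```

View pics/s6z.png

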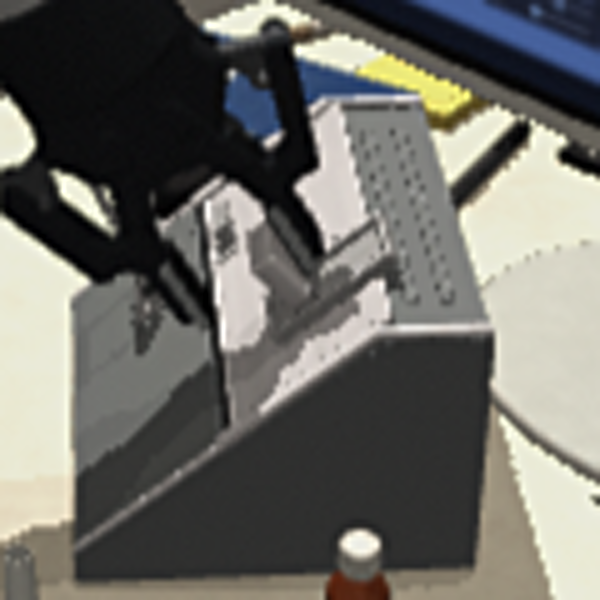

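Call:
jog_arm --turn '[[0,0,0],[0,0,0],[0,0,0]]' --slide '[[0,0.6,-4],[0,0.6,-4],[0,0.3,-2]]' --grip '[50,50,50]'

```text
time: 5.95
tool_pos: [0.5476, -0.0011, 0.0884]
tcp_rot: [-0.767, 0.867, -1.523]
wrist_force: [11.8, -4.7, 3.5]
width: 0.501
```

```bash
python3 -c "
from tips import *
p=tips('s7'); cover(p)"
```

```text
t 5.95 slope TCP [ 32.3 -42.7  -4.4] F(u,y,n) [11.7 -3.2 -5.2] w 0.501 q [-0.01 -0.15  2.4  -0.16  0.37  0.24] tilt 30.7
[ 57. -52.   8.] 340 188
[ 63. -48.  16.] 340 183
[ 57. -54.  19.] 337 185
[ 14. -45.  21.] 320 194
[ 14. -55.  23.] 320 196
[ 10. -56.  25.] 318 197
[ 68. -51.  26.] 339 179
[ 63. -54.  27.] 337 181
[ 65. -54.  29.] 337 180
[ 12. -54.  30.] 317 194
[ 62. -54.  32.] 335 180
[ 68. -51.  33.] 337 177
[ 67. -51.  34.] 336 177
[ 17. -56.  35.] 317 192
[ 66. -53.  37.] 335 177
n 100 first [0.1 0.7 1.  1.5 2.  2.1 2.8 2.8 3.1 3.2 3.4 3.4]
```

View pics/s7z.png

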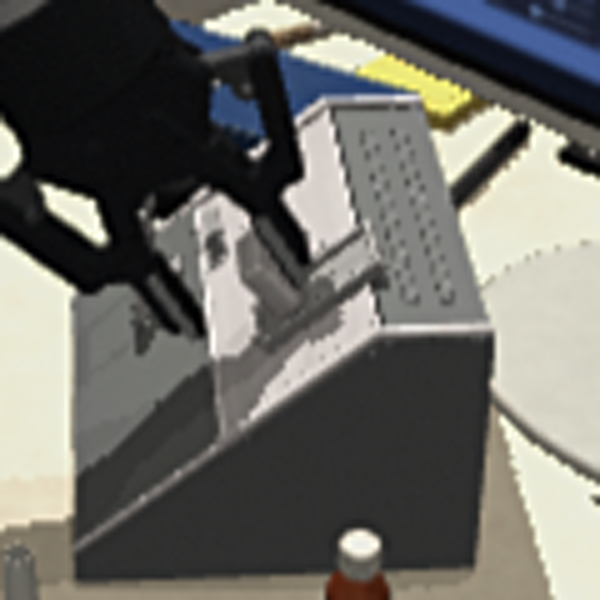

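Call:
jog_arm --turn '[[0,0,0],[0,0,0],[0,0,0],[0,0,0],[0,0,0]]' --slide '[[0,0,0],[0,0,8],[0,-30,0],[0,-40,0],[0,-40,0]]' --grip '[50,50,50,50,0]'

```text
time: 6.5
tool_pos: [0.4923, 0.0048, 0.1814]
tcp_rot: [-0.781, 0.881, -1.519]
wrist_force: [1.7, 0.6, 0.6]
width: 0.342
```

```bash
cat >> fit.py <<'E'
def w2case(X): return r.inv().apply(np.array(X)-o)*1e3
def planc(x,y,z,tilt,N):
    st,M=show(); print('case TCP',np.round(w2case(st['tool_pos']),1),'F case',np.round(r.inv().apply(st['wrist_force']),1))
    T=r.apply(np.array([x,y,z])/1e3)+o; dp=(T-st['tool_pos'])*1e3; w=R.from_matrix(M.T@Rtool(tilt)).as_rotvec()
    print('dist',round(np.linalg.norm(dp),1),'turn deg',round(np.degrees(np.linalg.norm(w)),1),'target',np.round(T,3))
    print('turn each',np.round(w/N,3).tolist())
    print('slides',[np.round((M@R.from_rotvec(w*k/N).as_matrix()).T@dp/N,1).tolist() for k in range(N)])
E
python3 -c "
from fit import *
planc(-135,45,165,0,5)"
```

```text
t 6.5 slope TCP [ 49.5 -43.8 102.6] F(u,y,n) [ 1.6  0.8 -0.5] w 0.342 q [ 0.01 -0.42  2.39 -0.11  0.66  0.2 ] tilt 29.7
case TCP [-62.  -43.8 181.4] F case [1.6 0.8 0.6]
dist 116.1 turn deg 29.7 target [0.431 0.102 0.165]
turn each [-0.104, 0.001, 0.0]
slides [[-17.8, -4.4, -14.2], [-17.8, -2.9, -14.6], [-17.8, -1.3, -14.9], [-17.8, 0.2, -14.9], [-17.8, 1.8, -14.8]]
```

Call:
jog_arm --turn '[[-0.104,0,0],[-0.104,0,0],[-0.104,0,0],[-0.104,0,0],[-0.104,0,0]]' --slide '[[-18,-4,-14],[-18,-3,-15],[-18,-1,-15],[-18,0,-15],[-18,2,-15]]' --grip '[0,0,0,0,0]'

```text
time: 7.0
tool_pos: [0.4319, 0.1035, 0.1654]
tcp_rot: [-1.151, 1.298, -1.299]
wrist_force: [-0.1, 0.8, -0.0]
width: 0.002
```

```bash
python3 -c "
from z import *
planc(-110,45,140,0,2)
p=zoom('side','s8',(280,130,400,250),5)
v,u=np.mgrid[100:260,230:400]
d=p['depth'][v,u]
q=cloud(p)@C.T+[-34,0,71]; q=q.reshape(160,170,3); g=p['img'][v,u].mean(-1)
m=(abs(q[...,1]-45)<30)&(q[...,2]>100)&(q[...,2]<230)&(g<75)
P=q[m];i=np.argsort(P[:,2])
for a in i[:300:12]: print(np.round(P[a],0), u[m][a],v[m][a])
q=cloud(p);cv=q[(q[:,1]>-20)&(q[:,1]<20)&(abs(q[:,2])<4)&(q[:,0]>-20)&(q[:,0]<80)]; print(np.round(np.sort(cv[:,0])[::12]))
m=(abs(q[:,1]+45)<19)&(q[:,2]>30)&(q[:,2]<42)&(q[:,0]>20)&(q[:,0]<100); print('grip top u',np.percentile(q[m][:,0],[2,50,98]))
"
```

```text
t 7.0 slope TCP [-16.1  46.6 136.8] F(u,y,n) [-0.2  0.8  0.1] w 0.002 q [ 0.18 -0.15  2.13 -0.    1.16  0.3 ] tilt 0.1
case TCP [-134.2   46.6  165.4] F case [-0.2  0.8 -0. ]
dist 35.1 turn deg 0.3 target [0.456 0.099 0.14 ]
turn each [0.001, 0.002, 0.001]
slides [[0.8, 12.7, 12.1], [0.8, 12.7, 12.1]]
[-54.  34. 101.] 310 173
[-54.  31. 111.] 310 170
[-79.  20. 126.] 299 167
[123.  63. 137.] 387 150
[144.  34. 139.] 399 155
[126.  55. 141.] 389 150
[135.  47. 143.] 394 151
[115.  70. 145.] 383 146
[115.  71. 146.] 383 145
[115.  73. 148.] 383 144
[129.  54. 150.] 391 147
[134.  46. 151.] 394 148
[122.  63. 153.] 387 144
[120.  64. 155.] 386 143
[137.  41. 156.] 396 147
[125.  59. 157.] 389 143
[126.  55. 159.] 390 143
[133.  46. 161.] 394 144
[124.  60. 176.] 389 135
[139.  40. 178.] 398 138
[141.  38. 179.] 399 138
[140.  38. 182.] 399 137
[129.  55. 183.] 392 133
[121.  63. 185.] 388 131
[134.  49. 186.] 395 133
[-20. -17. -13. -10.  -7.  -3.  -0.   3.   6.   9.  12.  16.  18.  22.
  43.  50.  53.  57.  60.  63.  67.  70.  74.  77.]
grip top u [45.66382186 52.44864925 56.96082861]
```

View pics/s8z.png

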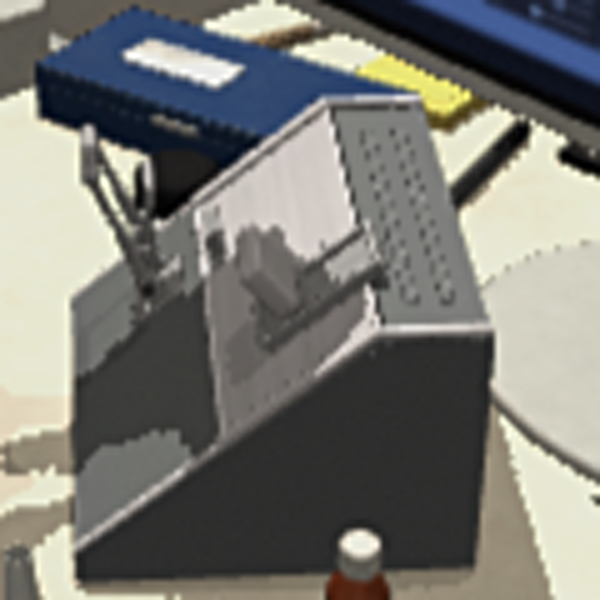

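```bash
cat >> z.py <<'E'
def tipc(p,y0=45,lo=60,hi=260,xr=(-220,20)):
    v,u=np.mgrid[60:260,180:400]; d=p['depth'][v,u]
    pts=np.stack([u.ravel(),v.ravel()],1).astype(float); nn=cv2.undistortPoints(pts[:,None],p['intrinsics'],p['distortion'])[:,0]
    P=R.from_rotvec(p['rotation']).apply(np.c_[nn,np.ones(len(nn))]*d.ravel()[:,None])+p['position']
    q=(r.inv().apply(P-o)*1e3).reshape(200,220,3); g=p['img'][v,u].mean(-1)
    m=(abs(q[...,1]-y0)<30)&(q[...,2]>lo)&(q[...,2]<hi)&(q[...,0]>xr[0])&(q[...,0]<xr[1])&(g<75)
    P=q[m];i=np.argsort(P[:,2])
    for a in i[:240:10]: print(np.round(P[a],0), u[m][a],v[m][a])
E
python3 -c "
from z import *
p=pickle.load(open('pics/s8.pkl','rb'))
tipc(p)
a=cv2.cvtColor(p['img'],cv2.COLOR_RGB2BGR)[60:260,200:400]; cv2.imwrite('pics/s8w.png',cv2.resize(a,None,fx=3,fy=3,interpolation=cv2.INTER_CUBIC))"
```

```text
[-44.  18.  60.] 315 192
[-42.  18.  63.] 316 191
[-40.  20.  64.] 317 190
[-55.  30.  67.] 310 187
[-33.  22.  71.] 320 187
[-62.  23.  80.] 307 184
[-61.  45.  82.] 307 178
[-27.  34.  85.] 322 179
[-64.  22.  88.] 306 181
[-66.  22.  91.] 305 180
[-69.  22.  96.] 304 178
[-73.  22. 107.] 302 174
[-58.  45. 113.] 308 166
[-83.  22. 128.] 297 166
[-136.   37.  185.] 271 140
[-132.   34.  189.] 273 139
[-147.   40.  191.] 266 137
[-123.   43.  193.] 277 135
[-146.   36.  195.] 266 136
[-125.   40.  197.] 276 134
[-125.   42.  199.] 276 133
[-144.   38.  201.] 267 133
[-148.   41.  202.] 265 132
[-141.   34.  205.] 268 132
```

View pics/s8w.png

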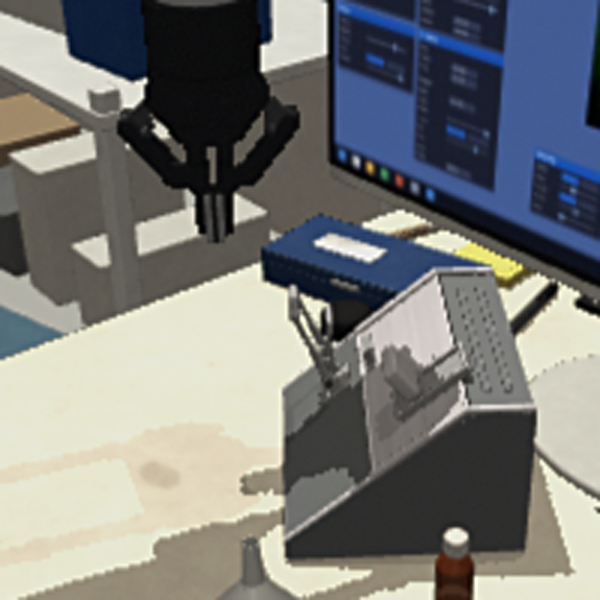

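Call:
jog_arm --turn '[[0,0,0],[0,0,0],[0,0,0]]' --slide '[[1,27,5],[0,27,5],[0,0,5]]' --grip '[0,0,0]'

```text
time: 7.35
tool_pos: [0.4438, 0.099, 0.1072]
tcp_rot: [-1.156, 1.301, -1.298]
wrist_force: [-1.4, -0.0, -0.3]
width: -0.0
```

```bash
python3 -c "
from z import *
planc(-64,45,111,0,5)
p=zoom('side','s9',(240,110,380,230),5)
tipc(p,lo=100)"
```

```text
t 7.35 slope TCP [-44.   43.6  84.2] F(u,y,n) [-1.3 -0.2  0.6] w -0.0 q [ 0.17 -0.06  2.17 -0.    1.04  0.29] tilt 0.4
case TCP [-121.9   43.6  107.2] F case [-1.4 -0.2 -0.3]
dist 58.0 turn deg 0.4 target [0.501 0.093 0.111]
turn each [0.001, 0.001, 0.001]
slides [[-0.2, -0.8, 11.6], [-0.2, -0.8, 11.6], [-0.2, -0.8, 11.6], [-0.3, -0.8, 11.6], [-0.3, -0.8, 11.6]]
[-69.  65. 100.] 303 167
[-74.  63. 109.] 301 164
[-77.  22. 117.] 300 170
[-120.   32.  128.] 280 164
[-78.  33. 131.] 299 162
[-127.   32.  134.] 277 162
[-118.   31.  137.] 281 161
[-124.   32.  138.] 278 160
[-128.   33.  140.] 276 159
[-111.   38.  143.] 284 157
[-124.   34.  145.] 278 157
[-119.   30.  147.] 280 157
[-128.   32.  148.] 276 156
[-110.   36.  151.] 284 154
[-128.   33.  153.] 276 154
[-114.   36.  156.] 282 152
[-123.   34.  157.] 278 152
[-114.   34.  159.] 282 151
[-127.   31.  161.] 276 151
[-125.   36.  163.] 277 149
[-129.   32.  166.] 275 149
[-135.   33.  168.] 272 148
[-94.  33. 169.] 291 147
[-127.   33.  170.] 276 147
```

View pics/s9z.png

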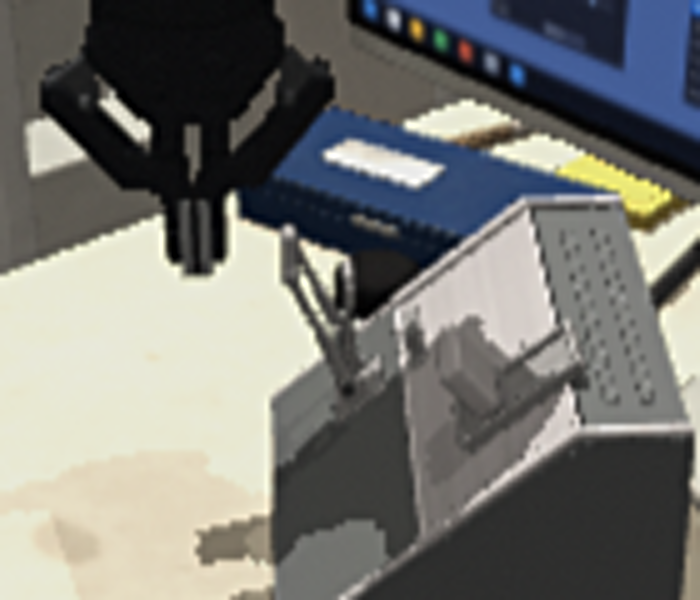

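Call:
jog_arm --turn '[[0,0,0],[0,0,0],[0,0,0],[0,0,0],[0,0,0]]' --slide '[[0,-0.6,16],[0,-0.5,11],[0,-0.5,11],[0,-0.5,11],[0,-0.5,10]]' --grip '[0,0,0,0,0]'

```text
time: 7.9
tool_pos: [0.509, 0.0929, 0.1158]
tcp_rot: [-1.145, 1.294, -1.301]
wrist_force: [0.4, -0.3, -0.0]
width: -0.003
```

```bash
python3 -c "
from z import *
planc(-64,45,111,0,5)
p=zoom('side','s10',(240,110,380,230),5)"
```

```text
t 7.9 slope TCP [11.6 45.7 48.7] F(u,y,n) [ 0.3 -0.3 -0.3] w -0.003 q [ 0.13  0.05  2.04 -0.    1.05  0.26] tilt 0.3
case TCP [-56.4  45.7 115.8] F case [ 0.4 -0.3 -0. ]
dist 9.0 turn deg 0.4 target [0.501 0.093 0.111]
turn each [-0.001, 0.001, 0.0]
slides [[0.1, 1.0, -1.5], [0.1, 1.0, -1.5], [0.1, 1.0, -1.5], [0.1, 1.0, -1.5], [0.1, 1.0, -1.5]]
```

View pics/s10z.png

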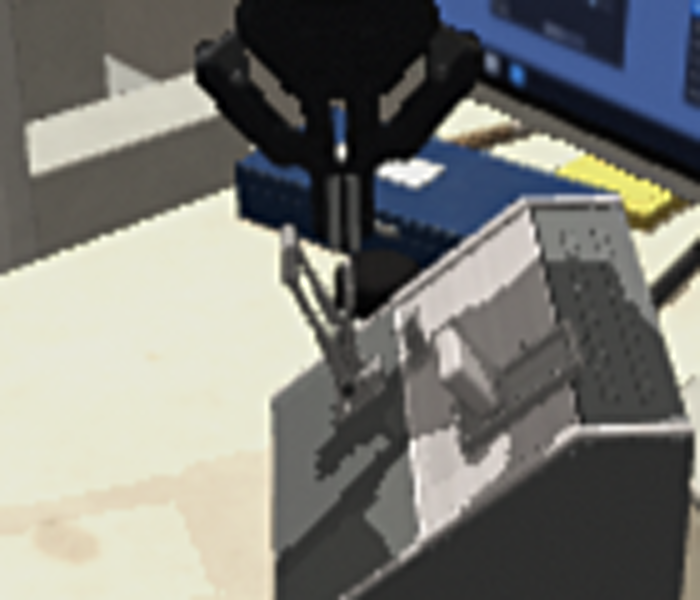

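Call:
jog_arm --turn '[[0,0,0],[0,0,0],[0,0,0],[0,0,0],[0,0,0]]' --slide '[[0,-10,-5],[0,0,-35],[0,0,-18],[0,15,0],[0,0,0]]' --grip '[0,0,0,0,0]'

```text
time: 8.45
tool_pos: [0.4473, 0.1, 0.1089]
tcp_rot: [-1.149, 1.297, -1.299]
wrist_force: [0.3, -0.3, -0.0]
width: 0.002
```

```bash
python3 -c "
from z import *
planc(-64,45,110,0,5)
p=zoom('side','s11',(240,110,380,230),5)"
```

```text
t 8.45 slope TCP [-40.4  45.   83.4] F(u,y,n) [ 0.2 -0.2 -0.3] w 0.002 q [ 0.17 -0.06  2.16 -0.    1.04  0.29] tilt 0.1
case TCP [-118.6   45.   108.9] F case [ 0.3 -0.2 -0. ]
dist 54.6 turn deg 0.3 target [0.501 0.093 0.11 ]
turn each [-0.0, 0.001, 0.0]
slides [[0.1, -0.2, 10.9], [0.0, -0.2, 10.9], [0.0, -0.2, 10.9], [0.0, -0.2, 10.9], [0.0, -0.2, 10.9]]
```

View pics/s11z.png

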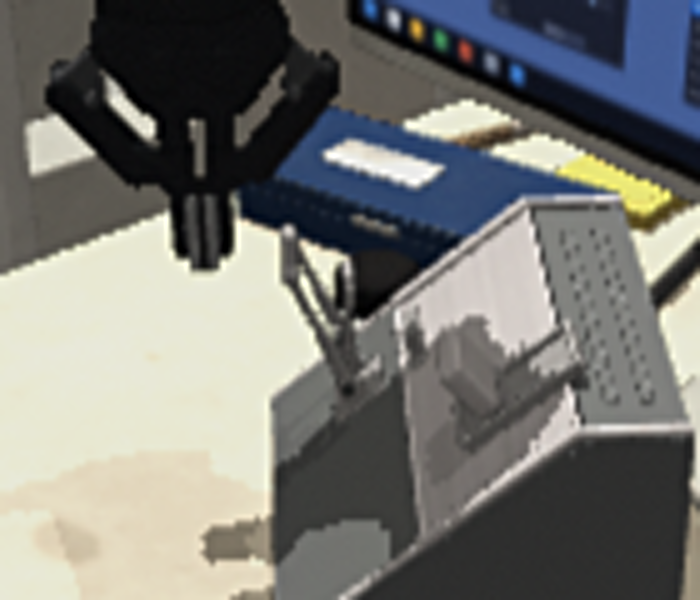

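```bash
python3 -c "
from z import *
p=pickle.load(open('pics/s11.pkl','rb'))
f=lambda X:(w2px(p,r.apply(np.array(X)/1e3)+o)[0]-[240,110])*5
for u,n in [(1.5,75),(2,77)]:
  X=slope2w(u,45,n);print(w2case(X), [f(w2case(slope2w(u,y,n))) for y in (21,69)])
for z in (120,124,127,130): print(z,f((-118,34,z)),f((-118,56,z)))
c=cloud(p)@C.T+[-34,0,71]
m=(abs(c[:,1]-45)<24)&(c[:,2]>118)&(c[:,0]>-95)&(c[:,0]<-65); P=c[m]; print(len(P),np.percentile(P,[5,50,95],axis=0))
tipc(p,lo=110)
"
```

```text
[-81.076   45.     129.4145] [array([289.45406788, 277.248241  ]), array([287.20852913, 225.24830543])]
[-81.979  45.    131.268] [array([287.24561669, 273.62104752]), array([285.09008763, 221.7139854 ])]
120 [206.36885002 284.24938978] [206.94046298 260.10159194]
124 [205.86901543 276.3934234 ] [206.45149605 252.34026509]
127 [205.49249824 270.47628588] [206.08319521 246.49487584]
130 [205.11456519 264.53744423] [205.71353526 240.62844786]
437 [[-93.61120517  24.10097987 130.29482532]
 [-82.78029206  34.62128993 213.60301866]
 [-68.85331018  53.01572698 265.38127769]]
[-54.  33. 110.] 310 170
[-77.  22. 117.] 300 170
[-78.  40. 130.] 299 161
[-129.   38.  133.] 276 161
[-127.   37.  136.] 277 160
[-111.   37.  138.] 284 159
[-129.   39.  140.] 276 158
[-106.   37.  142.] 286 157
[-122.   35.  144.] 279 157
[-117.   35.  147.] 281 156
[-108.   39.  149.] 285 154
[-119.   31.  151.] 280 155
[-112.   37.  153.] 283 153
[-114.   33.  155.] 282 153
[-110.   37.  158.] 284 151
[-121.   35.  159.] 279 151
[-131.   36.  162.] 274 150
[-119.   45.  163.] 280 147
[-105.   37.  165.] 286 148
[-135.   38.  168.] 272 147
[-109.   34.  169.] 284 147
[-103.   40.  170.] 287 145
[-139.   36.  172.] 270 146
[-94.  34. 173.] 291 145
```

Call:
jog_arm --turn '[[0,0,0],[0,0,0],[0,0,0],[0,0,0],[0,0,0]]' --slide '[[0,3,10],[0,0,10],[0,0,8],[0,0,8],[0,0,8]]' --grip '[0,0,0,0,0]'

```text
time: 9.0
tool_pos: [0.4989, 0.0946, 0.1112]
tcp_rot: [-1.14, 1.289, -1.304]
wrist_force: [1.1, -1.6, 8.0]
width: 0.001
```

```bash
python3 -c "
from z import *
planc(-60,45,110,0,2)
p=zoom('side','s12',(240,110,380,230),5)"
```

```text
t 9.0 slope TCP [ 0.8 46.1 51.8] F(u,y,n) [ 6.1 -1.5  5.4] w 0.001 q [ 0.14  0.03  2.07 -0.    1.03  0.26] tilt 0.7
case TCP [-66.7  46.1 111.2] F case [ 1.3 -1.5  8. ]
dist 6.9 turn deg 0.7 target [0.505 0.093 0.11 ]
turn each [-0.006, 0.002, -0.0]
slides [[0.6, 0.6, 3.3], [0.6, 0.6, 3.3]]
```

View pics/s12z.png

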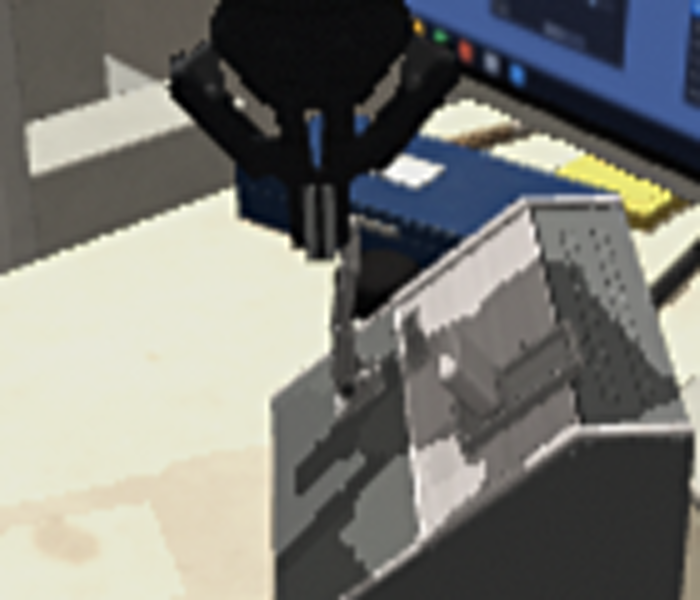

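Call:
jog_arm --turn '[[0,0,0],[0,0,0],[0,0,0]]' --slide '[[0,-1.5,7],[0,-1,8],[0,0,4]]' --grip '[0,0,0]'

```text
time: 9.35
tool_pos: [0.5132, 0.0923, 0.1094]
tcp_rot: [-1.147, 1.295, -1.301]
wrist_force: [-0.4, 0.8, 0.0]
width: 0.0
```

```bash
python3 -c "
from z import *
planc(-60,45,110,0,2)
p=zoom('side','s13',(240,110,380,230),5)"
```

```text
t 9.35 slope TCP [10.8 45.6 41.1] F(u,y,n) [-0.3  0.7  0.3] w 0.0 q [ 0.13  0.06  2.04 -0.    1.04  0.25] tilt 0.2
case TCP [-52.1  45.6 109.4] F case [-0.5  0.7  0. ]
dist 7.9 turn deg 0.3 target [0.505 0.093 0.11 ]
turn each [-0.002, 0.002, 0.0]
slides [[0.3, -0.3, -3.9], [0.3, -0.3, -3.9]]
```

View pics/s13z.png

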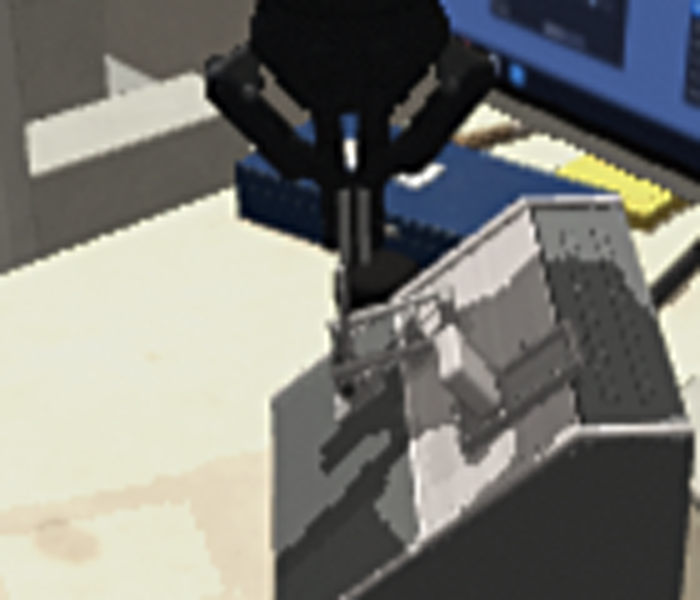

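Call:
jog_arm --turn '[[0,0,0],[0,0,0],[0,0,0],[0,0,0],[0,0,0]]' --slide '[[0,-10,0],[0,0,24],[0,18,0],[0,14,0],[0,0,0]]' --grip '[0,0,0,0,0]'

```text
time: 9.9
tool_pos: [0.5333, 0.0892, 0.0851]
tcp_rot: [-1.152, 1.299, -1.299]
wrist_force: [-0.3, -0.1, -0.6]
width: 0.001
```

```bash
python3 -c "
from z import *
planc(-60,45,110,0,2)
p=zoom('side','s14',(240,110,380,230),5)"
```

```text
t 9.9 slope TCP [10.7 45.1  9.4] F(u,y,n) [-0.6 -0.1 -0.2] w 0.001 q [ 0.12  0.13  2.02 -0.    1.    0.24] tilt 0.1
case TCP [-31.8  45.1  85.1] F case [-0.3 -0.1 -0.6]
dist 37.6 turn deg 0.3 target [0.505 0.093 0.11 ]
turn each [0.001, 0.002, 0.001]
slides [[0.0, -12.4, -14.1], [0.1, -12.4, -14.1]]
```

View pics/s14z.png

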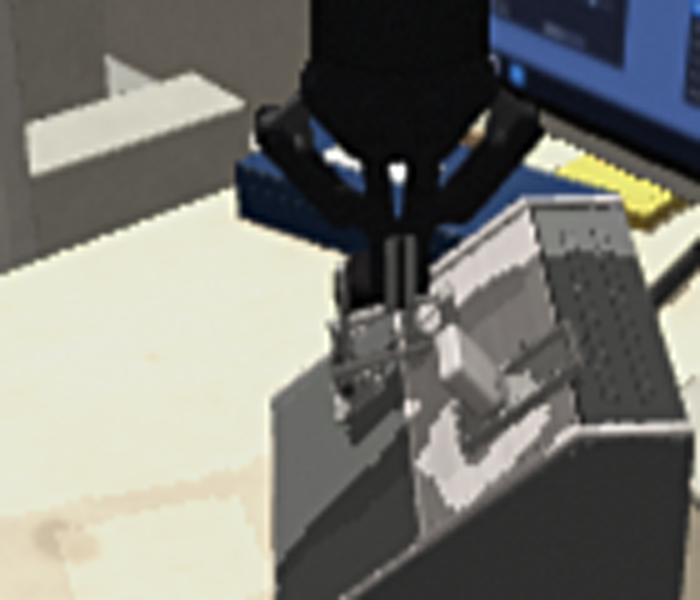

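Call:
jog_arm --turn '[[0,0,0],[0,0,0],[0,0,0],[0,0,0],[0,0,0]]' --slide '[[0,-3,-12],[0,1,-10],[0,3.5,-10],[0,3,-4],[0,3,-5]]' --grip '[0,0,0,0,0]'

```text
time: 10.45
tool_pos: [0.495, 0.0946, 0.0801]
tcp_rot: [-1.146, 1.294, -1.301]
wrist_force: [0.2, 0.6, 0.2]
width: 0.002
```

```bash
python3 -c "
from z import *
planc(-80,45,71,0,2)
p=zoom('side','s15',(240,110,380,230),5)"
```

```text
t 10.45 slope TCP [-22.1  45.6  30.4] F(u,y,n) [0.2 0.6 0.1] w 0.002 q [ 0.14  0.06  2.1  -0.    0.97  0.26] tilt 0.3
case TCP [-70.5  45.6  80.1] F case [0.1 0.6 0.2]
dist 13.1 turn deg 0.4 target [0.486 0.095 0.071]
turn each [-0.002, 0.002, 0.0]
slides [[0.3, 4.5, -4.8], [0.3, 4.5, -4.8]]
```

View pics/s15z.png

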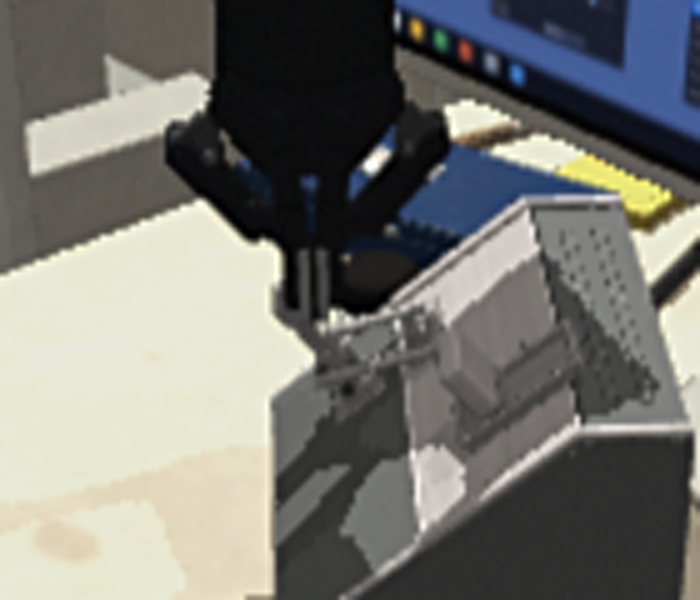

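Call:
jog_arm --turn '[[0,0,0],[0,0,0],[0,0,0],[0,0,0]]' --slide '[[0,4.5,-5],[0,4.5,-5],[0,9,-5],[0,9,-5]]' --grip '[0,0,0,0]'

```text
time: 10.9
tool_pos: [0.4762, 0.0969, 0.0525]
tcp_rot: [-1.145, 1.294, -1.301]
wrist_force: [0.8, 0.7, 1.3]
width: 0.0
```

```bash
python3 -c "
from z import *
planc(-101,45,46,0,2)
p=zoom('side','s16',(240,110,380,230),5)"
```

```text
t 10.9 slope TCP [-54.4  45.6  21.5] F(u,y,n) [1.3 0.8 0.6] w 0.0 q [ 0.15  0.07  2.16 -0.    0.91  0.27] tilt 0.3
case TCP [-89.5  45.6  52.5] F case [0.7 0.8 1.3]
dist 13.3 turn deg 0.4 target [0.465 0.098 0.046]
turn each [-0.003, 0.002, 0.0]
slides [[0.3, 3.2, -5.8], [0.3, 3.3, -5.8]]
```

View pics/s16z.png

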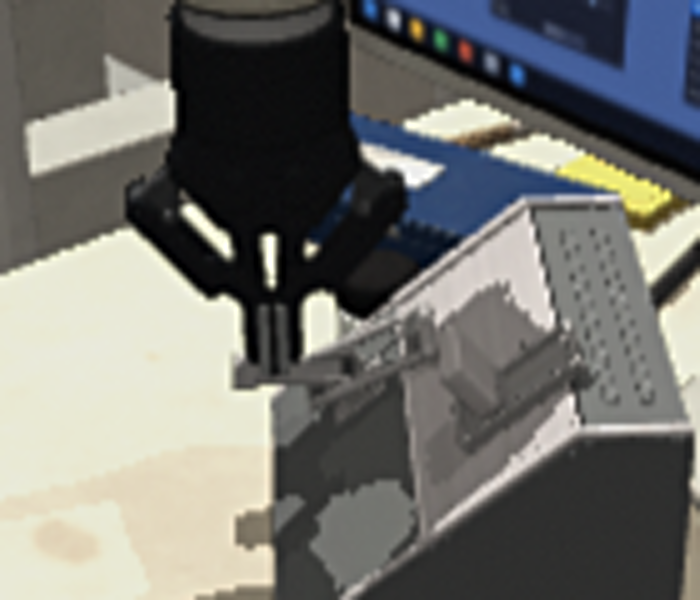

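Call:
jog_arm --turn '[[0,0,0],[0,0,0],[0,0,0],[0,0,0],[0,0,0]]' --slide '[[0,2.5,-6],[0,4,-5],[0,7,-3],[0,7,0],[0,5,0]]' --grip '[0,0,0,0,0]'

```text
time: 11.45
tool_pos: [0.4609, 0.0984, 0.0262]
tcp_rot: [-1.148, 1.296, -1.3]
wrist_force: [0.1, 0.9, -0.3]
width: 0.003
```

```bash
python3 -c "
from z import *
planc(-103,45,25,0,2)
p=zoom('side','s17',(240,110,380,230),5)"
```

```text
t 11.45 slope TCP [-83.   45.2  11.2] F(u,y,n) [-0.3  0.9 -0.2] w 0.003 q [ 0.16  0.08  2.2  -0.    0.86  0.28] tilt 0.1
case TCP [-104.8   45.2   26.2] F case [-0.   0.9 -0.3]
dist 2.2 turn deg 0.3 target [0.463 0.098 0.025]
turn each [-0.001, 0.002, 0.0]
slides [[0.1, 0.6, 0.9], [0.1, 0.6, 0.9]]
```

View pics/s17z.png

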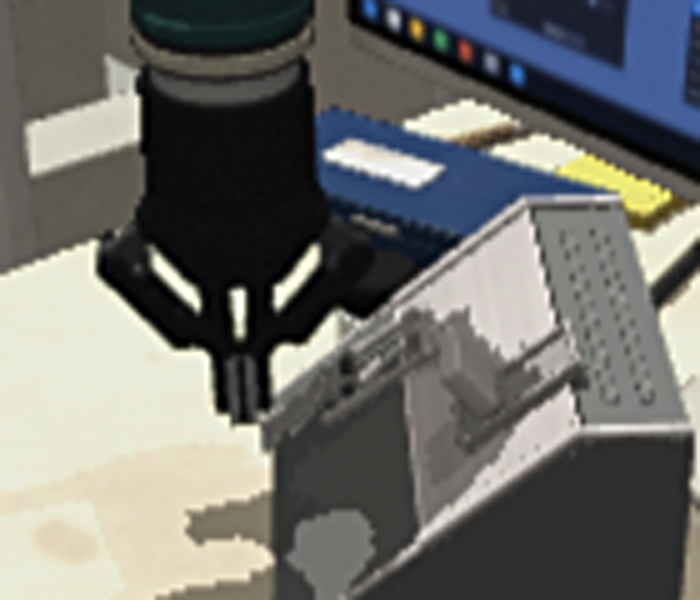

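Call:
jog_arm --turn '[[0,0,0],[0,0,0],[0,0,0],[0,0,0]]' --slide '[[0,-18,0],[0,0,10],[0,7,0],[0,4,0]]' --grip '[0,0,0,0]'

```text
time: 11.9
tool_pos: [0.4719, 0.0972, 0.0334]
tcp_rot: [-1.147, 1.296, -1.301]
wrist_force: [-0.1, -0.1, -0.0]
width: 0.0
```

Call:
jog_arm --turn '[[0,0,0],[0,0,0]]' --slide '[[0,3,0],[0,0,0]]' --grip '[0,0]'

```text
time: 12.1
tool_pos: [0.4705, 0.0971, 0.03]
tcp_rot: [-1.149, 1.297, -1.3]
wrist_force: [0.7, 0.2, 0.9]
width: 0.002
```

```bash
python3 -c "
from z import *
planc(-103,45,25,0,2)
p=zoom('side','s18',(240,110,380,230),5)
"
```

```text
t 12.1 slope TCP [-73.2  45.1   7.8] F(u,y,n) [1.1 0.3 0.3] w 0.002 q [ 0.15  0.09  2.18 -0.    0.87  0.28] tilt 0.1
case TCP [-95.1  45.1  30. ] F case [0.6 0.3 0.9]
dist 9.3 turn deg 0.2 target [0.463 0.098 0.025]
turn each [-0.001, 0.002, 0.001]
slides [[0.0, 2.5, -4.0], [0.0, 2.5, -4.0]]
```

View pics/s18z.png

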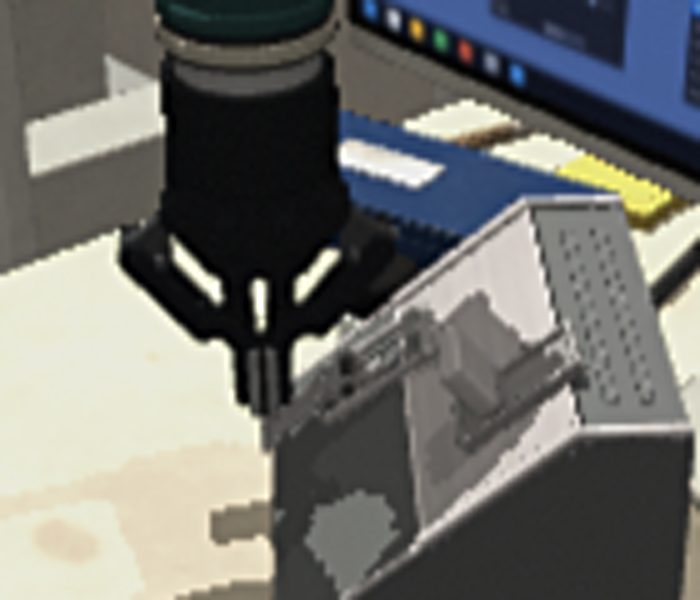

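Near contact; press a little more until the force tells.

Call:
jog_arm --turn '[[0,0,0],[0,0,0],[0,0,0]]' --slide '[[0,3,0],[0,2,0],[0,0,0]]' --grip '[0,0,0]'

```text
time: 12.45
tool_pos: [0.4716, 0.0973, 0.0261]
tcp_rot: [-1.147, 1.295, -1.3]
wrist_force: [-1.4, 0.7, 0.8]
width: 0.001
```

```bash
python3 -c "
from z import *
planc(-103,45,25,0,2)
"
```

```text
t 12.45 slope TCP [-74.8  45.4   4.2] F(u,y,n) [-0.7  0.6  1.6] w 0.001 q [ 0.15  0.1   2.18 -0.    0.86  0.28] tilt 0.2
case TCP [-94.   45.4  26.1] F case [-1.5  0.6  0.8]
dist 9.1 turn deg 0.3 target [0.463 0.098 0.025]
turn each [-0.002, 0.002, 0.0]
slides [[0.2, 0.5, -4.5], [0.2, 0.6, -4.5]]
```

Call:
jog_arm --turn '[[0,0,0],[0,0,0],[0,0,0]]' --slide '[[0,3,0],[0,2,0],[0,0,0]]' --grip '[0,0,0]'

```text
time: 12.75
tool_pos: [0.4731, 0.0974, 0.0242]
tcp_rot: [-1.146, 1.294, -1.301]
wrist_force: [-7.6, -1.0, 20.3]
width: -0.002
```

```bash
python3 -c "
from z import *
planc(-103,45,25,0,2)
p=zoom('side','s19',(240,110,380,230),5)
"
```

```text
t 12.75 slope TCP [-75.   45.7   1.8] F(u,y,n) [ 7.4 -1.9 20.3] w -0.002 q [ 0.15  0.1   2.18 -0.    0.85  0.28] tilt 0.3
case TCP [-92.6  45.7  24.2] F case [-7.4 -1.9 20.3]
dist 10.4 turn deg 0.4 target [0.463 0.098 0.025]
turn each [-0.003, 0.002, 0.0]
slides [[0.3, -0.4, -5.2], [0.3, -0.4, -5.2]]
```

View pics/s19z.png

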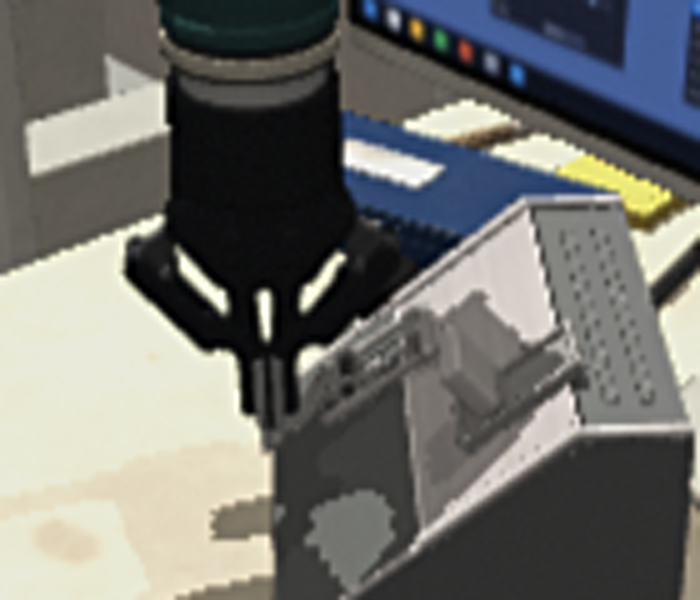

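Call:
jog_arm --turn '[[0,0,0],[0,0,0]]' --slide '[[0,-40,-5],[0,-45,0]]' --grip '[0,0]'

```text
time: 13.0
tool_pos: [0.464, 0.0977, 0.1054]
tcp_rot: [-1.152, 1.299, -1.299]
wrist_force: [-0.3, -0.2, 0.3]
width: 0.002
```

```bash
python3 -c "
from z import *
plan(49,-45,70,40,5)
p=zoom('side','s20',(240,110,380,230),5)
q=cloud(p)
m=(abs(q[:,1]-45)<18)&(q[:,0]<-30)&(q[:,0]>-85)&(q[:,2]>5)&(q[:,2]<40); P=q[m]; print(len(P)); print(np.round(P[np.argsort(P[:,0])][::6],0).tolist())
m=(abs(q[:,1]-45)<26)&(q[:,0]<45)&(q[:,0]>5)&(q[:,2]>2)&(q[:,2]<40); P=q[m]; print(len(P)); print(np.round(P[np.argsort(P[:,0])][::6],0).tolist())
for n in ['lever_tip','bail_bar']:
  print(n,[(np.round(w2slope(toworld(p,x['xyz'])),0),round(x['conf'],2)) for x in nets.search_frame(n,p)[:2]])
"
```

```text
t 13.0 slope TCP [-29.7  44.8  69.8] F(u,y,n) [-0.  -0.2  0.4] w 0.002 q [ 0.16 -0.02  2.13 -0.    1.03  0.28] tilt 0.1
dp world [ 48.5 -96.6  50.8] dist 119.4 turn deg 40.1 target [0.512 0.001 0.156]
turn each [0.14, 0.001, 0.0]
slides [[18.0, -10.1, 12.0], [18.0, -8.4, 13.3], [18.0, -6.4, 14.3], [18.0, -4.4, 15.1], [18.0, -2.2, 15.6]]
102
[[-73.0, 46.0, 12.0], [-71.0, 45.0, 15.0], [-69.0, 31.0, 14.0], [-66.0, 51.0, 13.0], [-64.0, 32.0, 12.0], [-63.0, 52.0, 13.0], [-59.0, 46.0, 14.0], [-56.0, 39.0, 13.0], [-53.0, 47.0, 13.0], [-50.0, 37.0, 10.0], [-47.0, 43.0, 13.0], [-44.0, 35.0, 10.0], [-40.0, 35.0, 10.0], [-37.0, 51.0, 16.0], [-36.0, 56.0, 15.0], [-34.0, 33.0, 14.0], [-32.0, 50.0, 12.0]]
74
[[5.0, 24.0, 8.0], [10.0, 25.0, 6.0], [14.0, 34.0, 2.0], [15.0, 24.0, 5.0], [16.0, 36.0, 13.0], [18.0, 36.0, 7.0], [20.0, 36.0, 13.0], [21.0, 66.0, 7.0], [22.0, 21.0, 6.0], [22.0, 44.0, 12.0], [23.0, 42.0, 6.0], [24.0, 28.0, 5.0], [25.0, 57.0, 6.0]]
lever_tip [(array([-30.,  39.,  12.]), 0.59)]
bail_bar [(array([15., 32.,  7.]), 0.55)]
```

View pics/s20z.png

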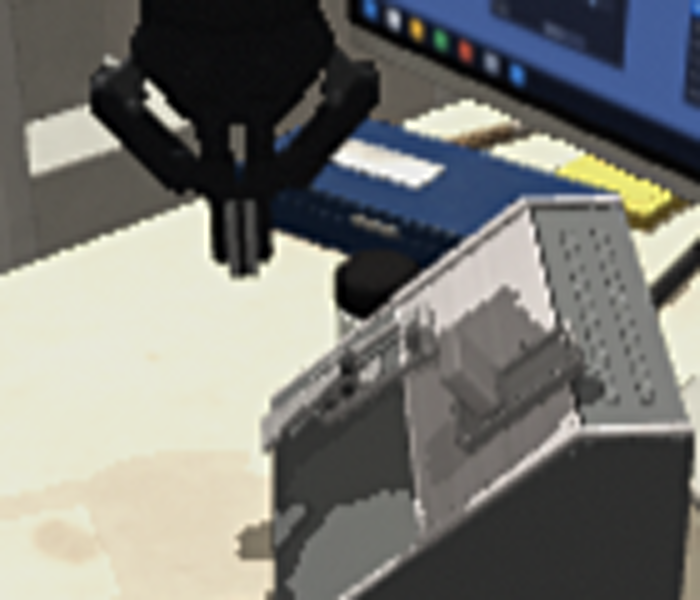

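Call:
jog_arm --turn '[[0.14,0,0],[0.14,0,0],[0.14,0,0],[0.14,0,0],[0.14,0,0]]' --slide '[[18,-12,12],[18,-12,13],[18,-6,14],[18,-4,15],[18,-2,16]]' --grip '[45,45,45,45,45]'

```text
time: 13.65
tool_pos: [0.5142, 0.0013, 0.1617]
tcp_rot: [-0.642, 0.724, -1.575]
wrist_force: [0.9, -0.2, -0.2]
width: 0.449
```

```bash
python3 -c "
from z import *
plan(48,-45,15,40,3)
"
```

```text
t 13.65 slope TCP [ 53.9 -44.5  73.2] F(u,y,n) [ 0.5 -0.1 -0.8] w 0.449 q [ 0.02 -0.43  2.51 -0.25  0.37  0.34] tilt 40.6
dp world [ 32.6  -4.6 -48.3] dist 58.5 turn deg 0.7 target [ 0.547 -0.003  0.113]
turn each [-0.004, 0.001, -0.001]
slides [[0.2, 19.4, -2.2], [0.2, 19.4, -2.1], [0.2, 19.4, -2.0]]
```

Call:
jog_arm --turn '[[-0.01,0,0],[0,0,0],[0,0,0],[0,0,0]]' --slide '[[0,19,-3],[0,19,-1],[0,17,0],[0,0,0]]' --grip '[45,45,45,45]'

```text
time: 14.05
tool_pos: [0.5448, -0.0027, 0.1134]
tcp_rot: [-0.658, 0.741, -1.571]
wrist_force: [-0.1, 0.4, 0.3]
width: 0.45
```

```bash
python3 -c "
from tips import *
plan(49,-45,-3,40,3)
tips('s21')
"
```

```text
t 14.05 slope TCP [ 46.5 -44.7  16.4] F(u,y,n) [0.  0.4 0.3] w 0.45 q [ 0.   -0.25  2.49 -0.35  0.23  0.44] tilt 39.4
dp world [ 14.3  -2.1 -13.2] dist 19.6 turn deg 0.6 target [ 0.559 -0.005  0.1  ]
turn each [0.003, 0.001, -0.0]
slides [[0.1, 6.5, 0.9], [0.1, 6.5, 0.9], [0.1, 6.5, 0.9]]
t 14.05 slope TCP [ 46.5 -44.7  16.4] F(u,y,n) [0.  0.4 0.3] w 0.45 q [ 0.   -0.25  2.49 -0.35  0.23  0.44] tilt 39.4
[ 49. -62.  10.] 337 192
[ 26. -43.  39.] 319 185
[ 27. -51.  41.] 319 186
[ 27. -40.  43.] 318 183
[ 19. -53.  44.] 315 188
[ 76. -52.  45.] 336 171
[ 18. -51.  46.] 314 187
[ 72. -57.  48.] 334 173
[ 77. -41.  49.] 335 167
[ 71. -56.  50.] 333 172
[ 28. -48.  51.] 316 182
[ 27. -35.  52.] 315 179
[ 71. -55.  53.] 332 171
[ 75. -49.  54.] 333 168
[ 73. -51.  54.] 332 169
```

View pics/s21z.png

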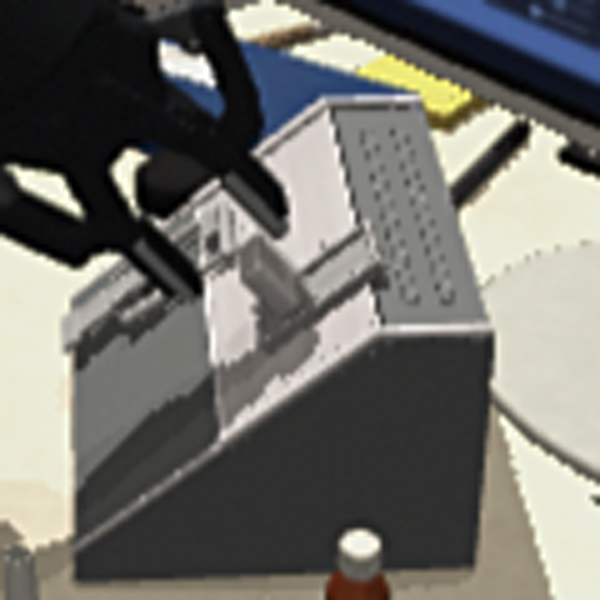

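Call:
jog_arm --turn '[[0.005,0,0],[0,0,0],[0,0,0],[0,0,0]]' --slide '[[0,8,0],[0,8,0],[0,5,0],[0,0,0]]' --grip '[45,45,45,45]'

```text
time: 14.5
tool_pos: [0.5598, -0.0041, 0.1007]
tcp_rot: [-0.65, 0.733, -1.573]
wrist_force: [0.1, -0.2, -0.8]
width: 0.448
```

```bash
python3 -c "
from tips import *
plan(47,-45,-5,40,3)
tips('s22')
"
```

```text
t 14.5 slope TCP [ 49.8 -44.1  -3. ] F(u,y,n) [-0.4 -0.2 -0.7] w 0.448 q [-0.   -0.19  2.48 -0.46  0.18  0.55] tilt 40.0
dp world [-1.  -0.7 -3.3] dist 3.6 turn deg 0.2 target [ 0.559 -0.005  0.097]
turn each [-0.0, 0.001, -0.001]
slides [[0.3, 0.7, -0.9], [0.3, 0.7, -0.9], [0.3, 0.7, -0.9]]
t 14.5 slope TCP [ 49.8 -44.1  -3. ] F(u,y,n) [-0.4 -0.2 -0.7] w 0.448 q [-0.   -0.19  2.48 -0.46  0.18  0.55] tilt 40.0
[ 57. -57.   9.] 340 189
[ 28. -54.  20.] 326 193
[ 30. -54.  22.] 326 192
[ 74. -51.  24.] 342 178
[ 70. -55.  25.] 340 180
[ 79. -52.  27.] 343 176
[ 30. -54.  28.] 324 190
[ 17. -54.  30.] 319 193
[ 30. -42.  30.] 323 186
[ 78. -52.  31.] 341 175
[ 20. -52.  32.] 319 191
[ 29. -49.  34.] 322 187
[ 78. -52.  35.] 340 174
[ 17. -49.  35.] 317 190
[ 29. -55.  37.] 321 188
```

View pics/s22z.png

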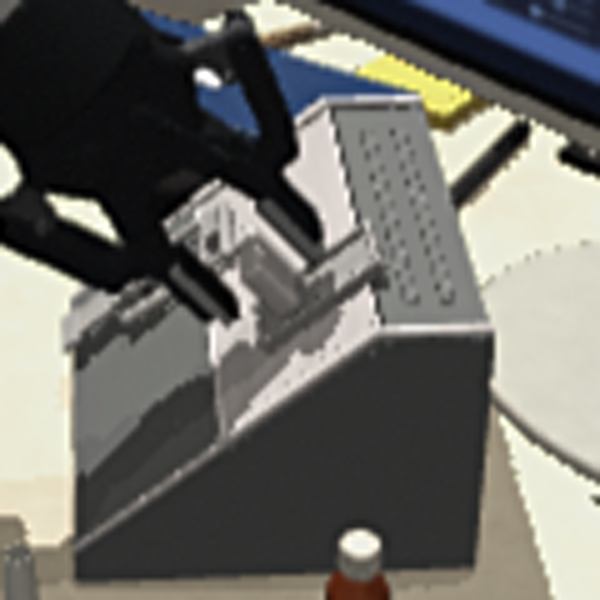

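Call:
jog_arm --turn '[[0,0,0],[0,0,0],[0,0,0],[0,0,0],[0,0,0]]' --slide '[[0,0,-2],[0,0,0],[0,0,0],[0,0,0],[0,0,0]]' --grip '[35,28,23,20,18]' --newtons 25

```text
time: 15.05
tool_pos: [0.5593, -0.0038, 0.1009]
tcp_rot: [-0.647, 0.731, -1.573]
wrist_force: [0.2, 0.8, 2.7]
width: 0.18
```

```bash
python3 -c "
from tips import *
tips('s23')
"
```

```text
t 15.05 slope TCP [ 49.6 -43.9  -2.6] F(u,y,n) [1.8 0.8 2. ] w 0.18 q [-0.   -0.2   2.49 -0.47  0.17  0.56] tilt 40.2
[ 56. -58.   8.] 340 190
[ 63. -48.  19.] 339 182
[ 37. -54.  21.] 329 190
[ 39. -54.  23.] 329 189
[ 41. -54.  25.] 329 188
[ 63. -53.  27.] 337 181
[ 32. -52.  28.] 325 189
[ 41. -55.  29.] 328 187
[ 58. -55.  30.] 334 182
[ 37. -56.  30.] 326 188
[ 65. -50.  32.] 336 178
[ 63. -56.  33.] 335 180
[ 70. -43.  34.] 337 174
[ 41. -51.  35.] 326 184
[ 51. -40.  36.] 329 178
```

View pics/s23z.png

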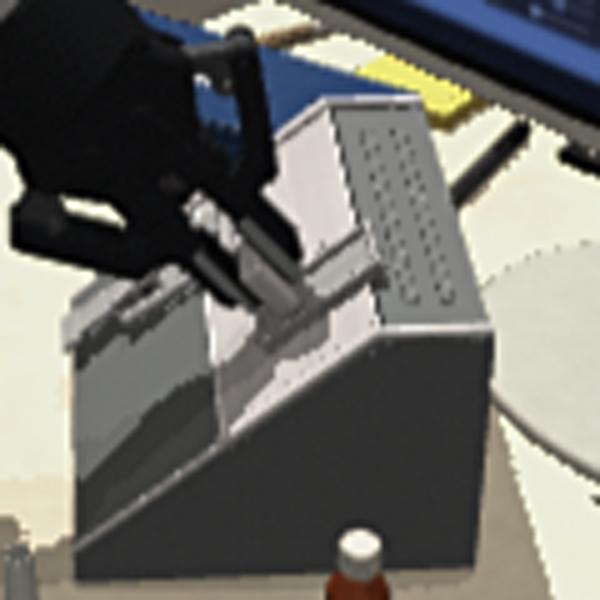

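Call:
jog_arm --turn '[[0,0,0],[0,0,0],[0,0,0],[0,0,0],[0,0,0]]' --slide '[[0,0,0],[0,0,0],[0,0,0],[0,0,0],[0,0,0]]' --grip '[16,14,12,10,8]' --newtons 35

```text
time: 15.6
tool_pos: [0.5605, -0.0038, 0.102]
tcp_rot: [-0.645, 0.73, -1.574]
wrist_force: [2.5, -0.8, 4.9]
width: 0.135
```

```bash
python3 -c "
from tips import *
p=tips('s24')
q=cloud(p); np.set_printoptions(suppress=True)
m=(abs(q[:,1]+45)<19)&(q[:,2]>30)&(q[:,2]<42)&(q[:,0]>20)&(q[:,0]<100); print('grip top u',np.percentile(q[m][:,0],[2,50,98]))
"
```

```text
t 15.6 slope TCP [ 51.2 -43.8  -2.4] F(u,y,n) [ 5.2 -0.5  2.1] w 0.135 q [-0.   -0.2   2.48 -0.47  0.17  0.56] tilt 40.3
[ 57. -48.  11.] 339 186
[ 57. -58.  20.] 337 186
[ 65. -51.  23.] 339 181
[ 61. -57.  25.] 337 183
[ 60. -57.  26.] 336 183
[ 69. -49.  27.] 339 178
[ 69. -43.  29.] 338 176
[ 37. -51.  30.] 326 187
[ 36. -53.  32.] 325 187
[ 58. -55.  33.] 333 181
[ 56. -56.  35.] 332 181
[ 68. -51.  36.] 336 176
[ 56. -54.  37.] 331 180
[ 35. -52.  38.] 323 185
[ 60. -57.  39.] 332 179
grip top u [32.69343348 51.24834894 69.54114374]
```

View pics/s24z.png

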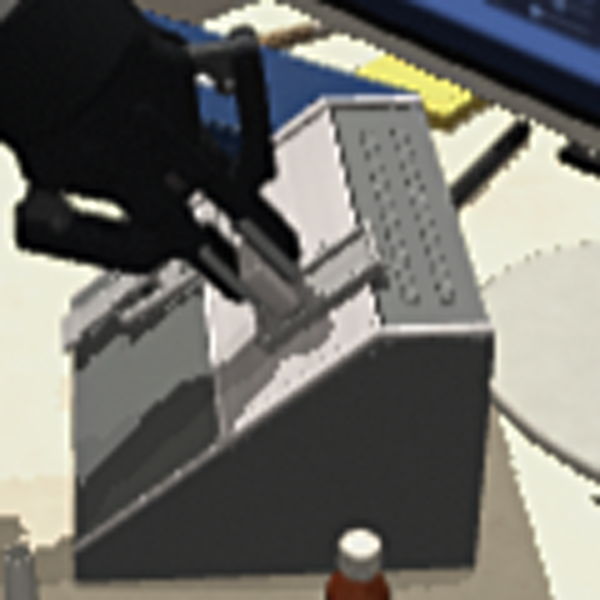

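Call:
jog_arm --turn '[[0,0,0],[0,0,0],[0,0,0],[0,0,0],[0,0,0]]' --slide '[[0,0,1],[0,0,1.5],[0,0,1.5],[0,0,1.5],[0,0,1.5]]' --grip '[8,8,8,8,8]' --newtons 50

```text
time: 16.15
tool_pos: [0.5624, -0.0042, 0.1034]
tcp_rot: [-0.65, 0.735, -1.573]
wrist_force: [-11.9, 5.8, 11.5]
width: 0.131
```

```bash
python3 -c "
from tips import *
show();show()
"
```

```text
t 16.15 slope TCP [ 53.5 -44.   -2.6] F(u,y,n) [-2.2  4.3 16.8] w 0.131 q [-0.   -0.19  2.48 -0.44  0.18  0.52] tilt 39.9
t 16.15 slope TCP [ 53.5 -44.   -2.6] F(u,y,n) [-2.2  4.3 16.8] w 0.131 q [-0.   -0.19  2.48 -0.44  0.18  0.52] tilt 39.9
```

Call:
jog_arm --turn '[[0,0,0],[0,0,0],[0,0,0]]' --slide '[[0,-0.7,1],[0,-0.7,1],[0,0,0]]' --grip '[8,8,8]'

```text
time: 16.45
tool_pos: [0.5619, -0.0042, 0.1035]
tcp_rot: [-0.653, 0.737, -1.572]
wrist_force: [2.5, 5.2, -6.6]
width: 0.127
```

```bash
python3 -c "
from tips import *
tips('s25')
"
```

```text
t 16.45 slope TCP [ 53.3 -44.   -2.3] F(u,y,n) [-2.9  5.5 -6.2] w 0.127 q [-0.   -0.19  2.47 -0.42  0.19  0.51] tilt 39.7
[ 48. -60.   9.] 337 192
[ 44. -56.  20.] 332 189
[ 62. -55.  22.] 338 183
[ 64. -52.  25.] 338 181
[ 44. -55.  26.] 330 187
[ 38. -52.  28.] 327 187
[ 66. -52.  30.] 337 179
[ 67. -51.  31.] 337 178
[ 66. -52.  33.] 336 178
[ 43. -55.  34.] 327 185
[ 68. -51.  36.] 336 176
[ 48. -49.  37.] 328 181
[ 48. -54.  38.] 328 182
[ 41. -55.  39.] 325 184
[ 44. -56.  40.] 326 183
```

View pics/s25z.png

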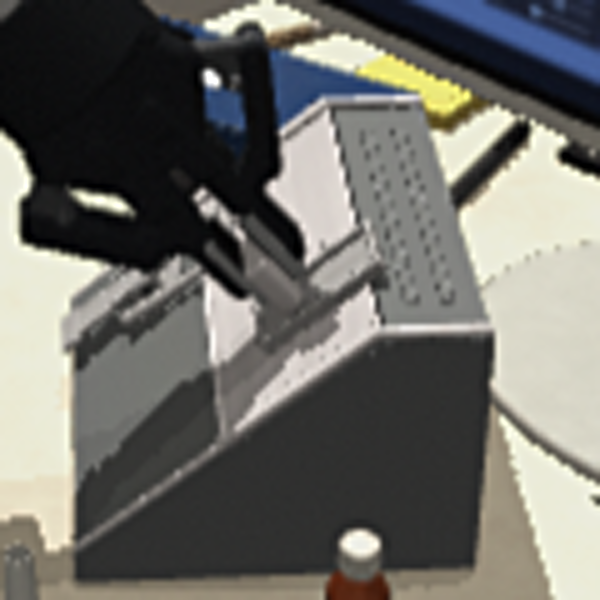

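Call:
jog_arm --turn '[[0,0,0],[0,0,0],[0,0,0],[0,0,0],[0,0,0]]' --slide '[[0,0.2,1],[0,0.1,1],[0,0,1],[0,0,1],[0,0,0]]' --grip '[8,8,8,8,8]'

```text
time: 17.0
tool_pos: [0.5643, -0.0045, 0.1053]
tcp_rot: [-0.654, 0.738, -1.572]
wrist_force: [-6.1, 6.9, -0.7]
width: 0.127
```

```bash
python3 -c "
from tips import *
show()
"
```

```text
t 17.0 slope TCP [ 56.2 -44.   -2.4] F(u,y,n) [-5.8  6.1  3.9] w 0.127 q [-0.   -0.19  2.47 -0.41  0.19  0.49] tilt 39.6
```

Call:
jog_arm --turn '[[0,0,0],[0,0,0],[0,0,0],[0,0,0],[0,0,0]]' --slide '[[-0.2,0,1.3],[-0.1,0,1.3],[0,-0.2,1.3],[0,0,1.3],[0,0,0]]' --grip '[8,8,8,8,8]'

```text
time: 17.5
tool_pos: [0.5665, -0.0048, 0.1071]
tcp_rot: [-0.657, 0.741, -1.571]
wrist_force: [-9.3, 7.1, -0.6]
width: 0.123
```

```bash
python3 -c "
from tips import *
tips('s26')
"
```

```text
t 17.5 slope TCP [ 59.1 -44.   -2.5] F(u,y,n) [-8.1  5.9  6.1] w 0.123 q [-0.   -0.19  2.46 -0.39  0.2   0.48] tilt 39.4
[ 65. -53.   9.] 343 186
[ 67. -55.  18.] 341 183
[ 70. -55.  22.] 341 181
[ 71. -51.  24.] 341 179
[ 49. -53.  26.] 332 185
[ 66. -56.  27.] 338 181
[ 41. -50.  28.] 328 186
[ 66. -56.  30.] 337 180
[ 41. -51.  31.] 327 185
[ 49. -56.  32.] 330 184
[ 77. -51.  34.] 340 174
[ 65. -55.  36.] 335 178
[ 68. -55.  36.] 336 177
[ 60. -44.  38.] 332 176
[ 44. -51.  38.] 326 182
```

View pics/s26z.png

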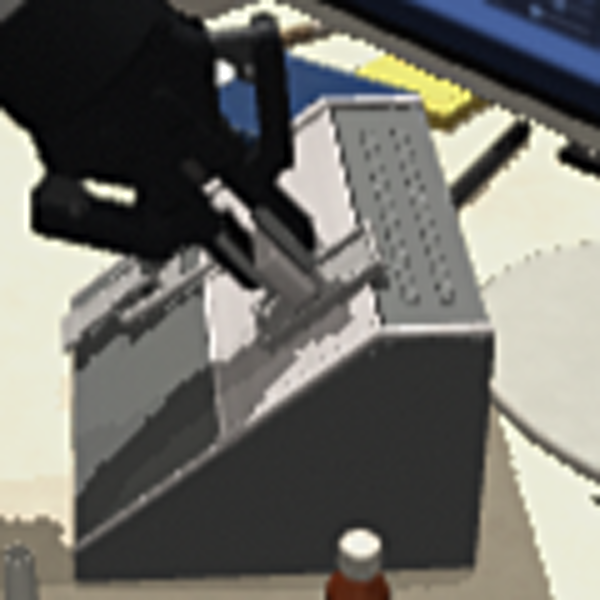

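Call:
jog_arm --turn '[[0,0,0],[0,0,0],[0,0,0],[0,0,0],[0,0,0]]' --slide '[[-0.2,0,1.5],[0,-0.2,1.5],[0,0,1.5],[0,0,1.5],[0,0,0]]' --grip '[8,8,8,8,8]'

```text
time: 18.05
tool_pos: [0.5691, -0.0052, 0.1092]
tcp_rot: [-0.661, 0.744, -1.571]
wrist_force: [-13.9, 8.6, 0.2]
width: 0.123
```

```bash
python3 -c "
from tips import *
show()
"
```

```text
t 18.05 slope TCP [ 62.5 -44.1  -2.6] F(u,y,n) [-11.3   6.8   9.7] w 0.123 q [-0.   -0.19  2.45 -0.37  0.21  0.46] tilt 39.2
```

Call:
jog_arm --turn '[[0,0,0],[0,0,0],[0,0,0],[0,0,0],[0,0,0]]' --slide '[[0,-0.3,1],[0,0,1],[0,0,0.4],[0,0,0],[0,0,0]]' --grip '[8,8,8,8,8]'

```text
time: 18.55
tool_pos: [0.5698, -0.0053, 0.1099]
tcp_rot: [-0.662, 0.746, -1.571]
wrist_force: [-12.6, 8.6, -3.1]
width: 0.125
```

```bash
python3 -c "
from tips import *
p=tips('s27'); cover(p)
show()
"
```

```text
t 18.55 slope TCP [ 63.5 -44.1  -2.5] F(u,y,n) [-12.4   6.9   6.4] w 0.125 q [-0.   -0.19  2.45 -0.37  0.22  0.45] tilt 39.1
[ 68. -45.   8.] 344 183
[ 70. -56.  19.] 342 182
[ 69. -58.  21.] 341 182
[ 68. -56.  24.] 340 181
[ 81. -53.  26.] 344 176
[ 69. -53.  27.] 339 179
[ 72. -56.  28.] 340 179
[ 47. -51.  29.] 330 184
[ 46. -52.  32.] 329 184
[ 76. -52.  33.] 340 175
[ 56. -55.  34.] 332 181
[ 49. -52.  35.] 329 182
[ 48. -52.  36.] 328 182
[ 58. -38.  38.] 331 175
[ 81. -52.  38.] 340 172
n 102 first [0.1 1.2 1.4 1.6 1.7 2.4 2.4 3.  3.2 3.6 3.9 3.9]
t 18.6 slope TCP [ 63.4 -44.1  -2.5] F(u,y,n) [-11.8   7.2   6.3] w 0.13 q [-0.   -0.19  2.45 -0.37  0.22  0.45] tilt 39.1
```

View pics/s27z.png

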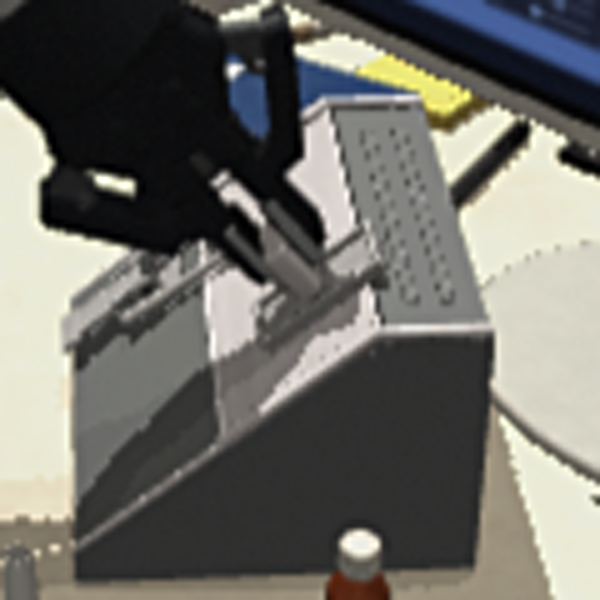

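Call:
jog_arm --turn '[[0,0,0],[0,0,0],[0,0,0],[0,0,0],[0,0,0]]' --slide '[[0,0,0.5],[0,0,0],[0,0,0],[0,0,0],[0,0,0]]' --grip '[8,8,8,8,8]'

```text
time: 19.1
tool_pos: [0.57, -0.0053, 0.11]
tcp_rot: [-0.662, 0.746, -1.571]
wrist_force: [-13.4, 9.1, -2.7]
width: 0.127
```

Call:
jog_arm --turn '[[0,0,0],[0,0,0],[0,0,0],[0,0,0],[0,0,0]]' --slide '[[0,0,0],[0,0,0],[0,0,0],[0,0,0],[0,0,0]]' --grip '[8,8,8,8,8]'

```text
time: 19.6
tool_pos: [0.57, -0.0053, 0.11]
tcp_rot: [-0.662, 0.746, -1.57]
wrist_force: [-13.2, 8.6, -3.0]
width: 0.129
```

Call:
jog_arm --turn '[[0,0,0],[0,0,0],[0,0,0],[0,0,0],[0,0,0]]' --slide '[[0,0,-2],[0,0,-2],[0,0,-2],[0,0,-2],[0,0,-2]]' --grip '[8,8,8,8,8]'

```text
time: 20.1
tool_pos: [0.565, -0.0046, 0.106]
tcp_rot: [-0.658, 0.742, -1.571]
wrist_force: [-1.3, 6.1, -7.9]
width: 0.126
```

```bash
python3 -c "
from tips import *
show()
"
```

```text
t 20.1 slope TCP [ 57.3 -44.   -2.3] F(u,y,n) [-6.6  5.8 -4.7] w 0.126 q [-0.   -0.19  2.46 -0.4   0.2   0.48] tilt 39.4
```

Call:
jog_arm --turn '[[0,0,0],[0,0,0],[0,0,0],[0,0,0],[0,0,0]]' --slide '[[0,0,-2],[0,0.2,-2],[0,0.2,-2],[0,0,-2],[0,0,-2]]' --grip '[8,8,8,8,8]'

```text
time: 20.6
tool_pos: [0.5624, -0.0042, 0.1043]
tcp_rot: [-0.65, 0.734, -1.573]
wrist_force: [10.3, 0.5, -16.4]
width: 0.128
```

```bash
python3 -c "
from tips import *
show()
"
```

```text
t 20.6 slope TCP [ 54.2 -43.9  -2. ] F(u,y,n) [ -2.7   1.8 -19.1] w 0.128 q [-0.   -0.19  2.47 -0.44  0.18  0.52] tilt 39.9
```

Call:
jog_arm --turn '[[0,0,0],[0,0,0],[0,0,0],[0,0,0]]' --slide '[[0,0.6,-1.5],[0,0.5,-1.5],[0,0,-1.5],[0,0,0]]' --grip '[8,8,8,8]'

```text
time: 21.0
tool_pos: [0.5611, -0.0039, 0.1028]
tcp_rot: [-0.647, 0.731, -1.574]
wrist_force: [0.7, -1.3, -3.4]
width: 0.126
```

```bash
python3 -c "
from tips import *
show()
"
```

```text
t 21.0 slope TCP [ 52.2 -43.8  -2.3] F(u,y,n) [-1.6 -1.2 -3.2] w 0.126 q [-0.   -0.2   2.48 -0.46  0.18  0.55] tilt 40.2
```

Nearly at rest; ease 2 mm more, then open slowly.

Call:
jog_arm --turn '[[0,0,0],[0,0,0],[0,0,0],[0,0,0],[0,0,0]]' --slide '[[0,0.2,-1],[0,0.2,-1],[0,0,0],[0,0,0],[0,0,0]]' --grip '[8,8,8,15,20]'

```text
time: 21.5
tool_pos: [0.5595, -0.0032, 0.1006]
tcp_rot: [-0.648, 0.731, -1.573]
wrist_force: [0.1, -0.2, -0.1]
width: 0.203
```

Call:
jog_arm --turn '[[0,0,0],[0,0,0],[0,0,0],[0,0,0]]' --slide '[[0,0,0],[0,0,0],[0,0,2],[0,0,0]]' --grip '[28,36,42,42]'

```text
time: 21.9
tool_pos: [0.5609, -0.0036, 0.1016]
tcp_rot: [-0.649, 0.732, -1.573]
wrist_force: [0.1, -0.2, 0.5]
width: 0.421
```

```bash
python3 -c "
from tips import *
tips('s28')
"
```

```text
t 21.9 slope TCP [ 51.2 -43.5  -3. ] F(u,y,n) [ 0.4 -0.2  0.4] w 0.421 q [ 0.   -0.19  2.48 -0.46  0.18  0.55] tilt 40.1
[ 56. -52.   8.] 340 188
[ 32. -53.  18.] 328 192
[ 33. -42.  21.] 327 188
[ 76. -50.  22.] 343 178
[ 31. -55.  24.] 326 191
[ 73. -55.  26.] 341 179
[ 80. -48.  26.] 343 175
[ 75. -52.  28.] 341 177
[ 30. -56.  29.] 324 190
[ 77. -50.  30.] 341 175
[ 30. -54.  31.] 323 189
[ 32. -35.  32.] 323 183
[ 73. -57.  33.] 339 177
[ 83. -53.  34.] 342 173
[ 20. -52.  35.] 318 190
```

View pics/s28z.png

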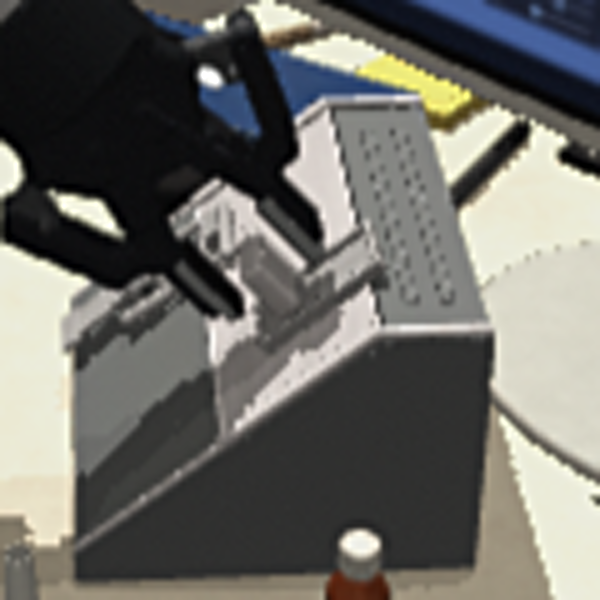

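Fingers are clear of the block on both sides and the block is back. Retreat along the tool axis.

Call:
jog_arm --turn '[[0,0,0],[0,0,0],[0,0,0],[0,0,0],[0,0,0]]' --slide '[[0,-20,0],[0,-25,0],[0,-25,0],[0,-25,0],[0,0,0]]' --grip '[42,42,42,42,42]'

```text
time: 22.45
tool_pos: [0.5009, 0.0041, 0.1779]
tcp_rot: [-0.643, 0.728, -1.574]
wrist_force: [-0.0, -0.5, 0.4]
width: 0.421
```

```bash
python3 -c "
from tips import *
show()
p=zoom('side','s29',(280,130,400,250),5); cover(p)
q=cloud(p)
m=(abs(q[:,1]+45)<19)&(q[:,2]>33)&(q[:,2]<42)&(q[:,0]>20)&(q[:,0]<100); print('grip top u',np.percentile(q[m][:,0],[2,50,98]))
m=(abs(q[:,1]-45)<18)&(q[:,0]<-30)&(q[:,0]>-85)&(q[:,2]>5)&(q[:,2]<40); P=q[m]; print(np.round(P[np.argsort(P[:,0])][::8],0).tolist())
m=(abs(q[:,1]-45)<26)&(q[:,0]<45)&(q[:,0]>5)&(q[:,2]>2)&(q[:,2]<40); P=q[m]; print(np.round(P[np.argsort(P[:,0])][::6],0).tolist())
p=zoom('top','t29',(225,115,395,260),4)
"
```

```text
t 22.45 slope TCP [ 53.9 -43.4  94.3] F(u,y,n) [ 0.3 -0.5  0.3] w 0.421 q [ 0.03 -0.49  2.51 -0.23  0.43  0.33] tilt 40.4
n 143 first [0.1 0.2 0.3 0.4 1.5 1.6 1.8 2.5 2.5 3.3 3.4 3.4]
grip top u [46.113284   52.18302293 56.56229216]
[[-73.0, 53.0, 12.0], [-69.0, 33.0, 9.0], [-67.0, 32.0, 12.0], [-64.0, 32.0, 12.0], [-62.0, 33.0, 10.0], [-56.0, 49.0, 13.0], [-53.0, 37.0, 13.0], [-49.0, 35.0, 11.0], [-44.0, 40.0, 13.0], [-41.0, 51.0, 12.0], [-37.0, 32.0, 14.0], [-35.0, 34.0, 10.0], [-32.0, 50.0, 12.0]]
[[5.0, 64.0, 7.0], [10.0, 25.0, 6.0], [14.0, 34.0, 9.0], [15.0, 35.0, 8.0], [17.0, 35.0, 6.0], [18.0, 52.0, 13.0], [20.0, 20.0, 5.0], [21.0, 44.0, 13.0], [21.0, 63.0, 8.0], [22.0, 39.0, 9.0], [23.0, 58.0, 7.0], [24.0, 23.0, 5.0], [24.0, 64.0, 5.0]]
```

View pics/s29z.png

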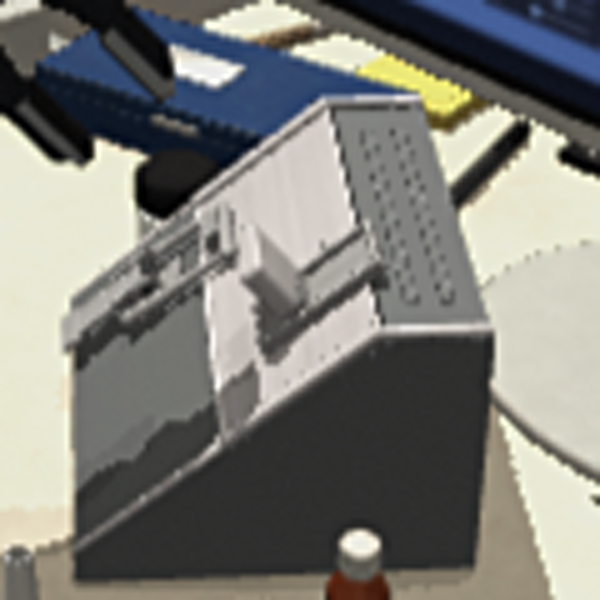

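View pics/t29z.png

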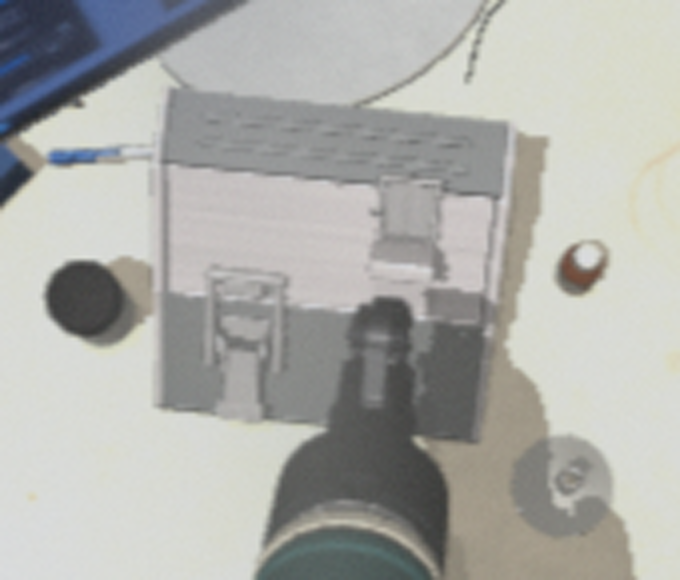

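```bash
python3 -c "
from workcell import bot
print(bot.finish_job())"
```

```text
the job is handed in; nothing more can be done
None
```

I shut the cover, swung the bail over the keeper and pushed the lever flat, then did the pull test and handed the job in at about 22.5 s. No verdict is reported on hand-in.

**What I did:**
- **Latch:** I pressed the lever with about 20 N to make sure it was against its stop.
- **Pull test:** I gripped the pull grip and drew it in steps of at most 1.5 mm per 0.1 s. It reached about 12.5–13 mm; the force along the slope read about 12 N. I held it there for over a second, and the cover stayed at the seam. I then eased it back, opened the fingers and retreated.

**Last checks:**

| Item | Reading from the last side and top pictures |
|---|---|
| Cover edge | at the seam, within about 1 mm |
| Lever | flat, about 13 mm out of the slope along its length |
| Bail bar | about 20–24 mm up-slope of the seam, behind the keeper, 5–8 mm out of the slope |
| Pull grip | centre at about 51 mm (rest is 50 mm), same as before the pull |
| Jar, bottle and funnel | no shift seen against the first top picture (compared by eye) |
| Wrist force | about 0, with the arm about 90 mm clear |

**What disagreed or failed on the way:**
- **Fingertip position:** The camera showed the fingertips about 17 mm behind the reported TCP, not 17 mm ahead as stated. I worked from the camera. Because of this, my first attempt to shut the cover passed over the pull grip without touching it.
- **First bail push:** It passed just over the bar, so I repeated it a few millimetres lower.
- **Sideways load during the pull:** Forces across the pull direction reached about 19 N because the grip cannot move that way in its guide. I corrected for this as I went.

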